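# Nest the portion cups and lock the stack stand

### The arm

A 6-joint arm with a two-finger parallel gripper is mounted at the origin on the work surface. World frame = base frame: x ahead of the robot, y to its left, z up, the work surface at z = 0. Lengths are in m, angles in rad, forces in N, time in s.
With the tool pointing down it reaches from about 0.4 to 0.825 m from the base axis. Payload 7 kg.
Tool frame: the origin (TCP) lies midway between the tips of the shut fingers; the grasp point (between the pads) lies 19 mm behind it (env.pinch_z is the distance from the TCP to the grasp point, in m); z points along the fingers, y is the direction in which the jaws open and shut (so a half turn about z gives the same grasp; the last joint's range is limited). The gripper opens to 85 mm and grips with 20 to 120 N. Pads are 22 mm wide; open, the fingers measure 114 mm over their backs; the gripper's body (76 mm by 85 mm) begins 54 mm behind the grasp point. The pads swing forward as they close: fully open they stand 13 mm farther back than shut.
Start: joints at [1.406, 0.359, 0.012, 0, -1.224, -0.288], TCP at [0.295, 0.607, 0.231] pointing down, gripper open.
Joint ranges: [-3.07, 3.07], [-1.43, 2.12], [-1.02, 1.25], [-3.03, 1.67], [-3.05, -0], [-3.03, 3.03]. Speed limits (rad/s): [2.39, 2.39, 3.01, 3.14, 3.14, 3.14].

### API

Orientations are given as a 3x3 rotation matrix whose columns are the frame's x, y, z axes.
In Python, from plant import env gives the robot as it stands.
- The arm moves only by the shell command python3 -m crank 'ROWS' [FORCE]. ROWS is JSON, a list of rows, each a list of 7 numbers: the shift along the tool's x, y, z in m, then the turn, a rotation vector about the tool's x, y, z in rad, then the gripper command: -1 is shut, 1 is fully open, values between are in proportion. In form: [[tx, ty, tz, rx, ry, rz, claw], ...]. A call has 1 to 5 rows; each row is the pose to reach, as a shift and turn from the pose commanded when the call began, along the tool's axes at that moment; what a row does not reach only later rows make up. A row lasts 1/10 s, in which the tool goes at most 50 mm and 8.59 degrees, less where a joint would pass 70% of its speed; a pose out of reach is approached as far as the arm can. A call with a gripper value outside its range is refused whole. The fingers move at their own pace and stop on an object; FORCE is the grip in N (left out, the last holds). Time passes only in rows, so rows that repeat a pose let the fingers close. It gives the time, the measured TCP pose, the force and the opening at its end, in the units of the state.
- env.get_state(): the state, without advancing time (a new reading comes with each control period).
- env.grab_frame(name): name is "side" or "top" or "wrist"; returns a dict with "img" (400x640x3 uint8, blue, green, red), "fx", "fy", "cx", "cy" (pixels), "R" (3x3) and "t" (3): a world point X has camera coordinates R X + t; the wrist camera has in their place "T_tool_cam" (4x4, takes a point from camera to tool coordinates, whose origin is the TCP and whose axes are the flange's). Camera axes: x right, y down, z forward; pixel columns grow to the right and rows downward; lengths in m; the calibration is good to about 2 mm. A picture is of the moment at which its call begins: read the wrist's pose just before it. There is no depth.
- env.hand_in(): hands the job in, once; it reports no verdict.
The state is a dict: "time": time; "qpos": joint angles; "joint_velocities": joint speeds; "joint_torque": joint torques, N m; "ee_pos": TCP position; "ee_rot": TCP orientation; "ft_force": force on the tool from outside, world axes, zero at the start; "ft_torque": the same for the moment, N m; "grip_width": finger opening in m.
Only numpy, scipy, OpenCV 4.12 (cv2) and the standard library are available. Lean on these libraries where they do the work, as an engineer would, in place of code of your own. Each camera call takes 0.05 s, during which the arm holds its last target.

### The job

One of the two blue stack stands has the blue starter cup fixed in it, the other holds an amber jar: nest every white cup on the bench into the blue cup, one inside the other, upright and fully down. When all are in, use the mallet to knock the red-headed lock pin of that same stand fully down, then stand the mallet back on its head on the green mat and let go. Leave the other stand's pin and jar alone and do not disturb the bottle or the tape roll.

Things in the scene. Friction and masses are not known exactly. Their poses are not given: they have to be found in the camera images.
- starter: blue portion cup screwed fast into the seat of one of the two stands: 75 high, outside diameter 43 at the foot, 61 at height 57, 65 at the rim; wall 2; thick floor (inner floor 30 above the underside). Origin: centre of the underside, z up. Fixed. The first white cup sits in it with its underside 30 above this origin
- cup1: white portion cup, same shape as the starter: tapered, 75 high, outside diameter 43 at the foot, 61 at height 57, 65 at the rim; wall 2; inner floor 30 above the underside, so each nested cup sits 30 higher than the one it is in. Origin: centre of the underside, z up through the mouth. Loose, upright on the bench at the start; may be absent
- cup2: white portion cup, same shape as the starter: tapered, 75 high, outside diameter 43 at the foot, 61 at height 57, 65 at the rim; wall 2; inner floor 30 above the underside, so each nested cup sits 30 higher than the one it is in. Origin: centre of the underside, z up through the mouth. Loose, upright on the bench at the start; may be absent
- cup3: white portion cup, same shape as the starter: tapered, 75 high, outside diameter 43 at the foot, 61 at height 57, 65 at the rim; wall 2; inner floor 30 above the underside, so each nested cup sits 30 higher than the one it is in. Origin: centre of the underside, z up through the mouth. Loose, upright on the bench at the start; may be absent
- cup4: white portion cup, same shape as the starter: tapered, 75 high, outside diameter 43 at the foot, 61 at height 57, 65 at the rim; wall 2; inner floor 30 above the underside, so each nested cup sits 30 higher than the one it is in. Origin: centre of the underside, z up through the mouth. Loose, upright on the bench at the start; may be absent
- cup5: white portion cup, same shape as the starter: tapered, 75 high, outside diameter 43 at the foot, 61 at height 57, 65 at the rim; wall 2; inner floor 30 above the underside, so each nested cup sits 30 higher than the one it is in. Origin: centre of the underside, z up through the mouth. Loose, upright on the bench at the start; may be absent
- stand_left: fixed blue stack stand, left (+y) side: base plate 110 (x) by 180 (y, from -55 to +125), 12 thick. Origin: underside, below the centre of the round cup seat (a ring 10 high, 48 inside, 62 outside, on the plate; a cup in it has its underside at z = 12). Its lock pin stands at local (0, 100) in a dark collar 30 in diameter, 57 above the bench
- stand_right: fixed blue stack stand, right (-y) side: base plate 110 (x) by 180 (y, from -125 to +55), 12 thick. Origin: underside, below the centre of the round cup seat (a ring 10 high, 48 inside, 62 outside, on the plate; a cup in it has its underside at z = 12). Its lock pin stands at local (0, -100) in a dark collar 30 in diameter, 57 above the bench
- pin_left (a joint): sprung lock pin of the left stand with a red head, m pressed down: about 0 is up (red head's top 83 above the bench, its underside 20 above the collar), 0.020 is fully home (red head down on the collar). Needs about 10 N; a friction catch keeps it where it is driven
- pin_right (a joint): sprung lock pin of the right stand with a red head, m pressed down: about 0 is up (red head's top 83 above the bench, its underside 20 above the collar), 0.020 is fully home (red head down on the collar). Needs about 10 N; a friction catch keeps it where it is driven
- pin_left_top (a point): centre of the top of the left pin's red head (28 in diameter)
- pin_right_top (a point): centre of the top of the right pin's red head (28 in diameter)
- mallet: rubber mallet, 0.35 kg, standing on one face of its black head: head a cylinder of diameter 50, 80 high. Origin: centre of the lower (striking) face, z up along the head. Wooden handle 24 wide and 24 high, level, its centre line at height 50, reaching along local -x from the head to x = -143. Centre of mass about 12 from the head's axis towards the handle
- mallet_grip (a point): point on the handle's centre line, local (-55, 0, 50) of the mallet, a good place to grip across the handle
- mat: green square mat, 110 by 110, 4 thick, fixed to the bench: the mallet's place. Origin: centre of the underside
- jar: bystander: sealed amber jar with green lid, diameter 48, 138 high, standing in the seat of the other stand. Origin: centre of the underside
- bottle: bystander: green sanitiser bottle, diameter 60, 120 high, at the far right of the work. Origin: centre of the underside
- tape: bystander: brown roll of tape lying flat, diameter 100, 45 high, at the far left. Origin: centre of the underside

How it is judged:
On the way, in this order (a step that is already met when the one before it is completed fails the run):
1. every white cup is nested in the stack on the blue cup (horizontal distance between each of cup1, cup2, cup3, cup4, cup5 and starter below 0.008 m and angle between each of cup1, cup2, cup3, cup4, cup5's own z axis and vertical below 0.12 rad and z of cup1 in the frame of starter between 0.02 and 0.16 m and z of cup2 in the frame of starter between 0.02 and 0.16 m and z of cup3 in the frame of starter between 0.02 and 0.16 m and z of cup4 in the frame of starter between 0.02 and 0.16 m and z of cup5 in the frame of starter between 0.02 and 0.16 m), for 0.3 s.
2. the pin of the stand with the cup stack is fully down, under the mallet's head (((horizontal distance between starter and stand_left below 0.012 m and value of joint pin_left above 0.016 m and distance between mallet and pin_left_top below 0.03 m) or (horizontal distance between starter and stand_right below 0.012 m and value of joint pin_right above 0.016 m and distance between mallet and pin_right_top below 0.03 m))), for 0.05 s.
At the end, for the whole second after the job is handed in: All white cups upright (0.12 rad) in the stack, within 8 mm of the blue cup's axis; that stand's pin down 16 mm or more, the other pin under 8 mm; the mallet at rest standing on its head, within 40 mm of the mat's centre (all of step 1 and ((horizontal distance between starter and stand_left below 0.012 m and value of joint pin_left above 0.016 m and value of joint pin_right below 0.008 m) or (horizontal distance between starter and stand_right below 0.012 m and value of joint pin_right above 0.016 m and value of joint pin_left below 0.008 m)) and horizontal distance between mallet and mat below 0.04 m and angle between mallet's own z axis and vertical below 0.1 rad and height (world z) of mallet below 0.012 m and linear speed of each of mallet, cup1, cup2, cup3, cup4, cup5 below 0.02 m/s); the robot touches nothing.
It fails at once if the jar is disturbed (moved more than 30 mm) (distance of jar from where it was at the start of the episode above 0.03 m).
It fails at once if the bottle is disturbed (moved more than 40 mm) (distance of bottle from where it was at the start of the episode above 0.04 m).
It fails at once if the tape roll is disturbed (moved more than 40 mm) (distance of tape from where it was at the start of the episode above 0.04 m).
It fails at once if the pin of the stand with the jar is pressed more than 12 mm ((horizontal distance between jar and stand_left below 0.04 m and value of joint pin_left above 0.012 m) or (horizontal distance between jar and stand_right below 0.04 m and value of joint pin_right above 0.012 m)).
Of cup1, cup2, cup3, cup4, cup5 only 3 to 5 are there at a start; the rules pass over those that are not, and their reading is None.
At some moment in a run one of cup1, cup2, cup3, cup4, cup5 may be knocked a few centimetres aside while the robot is not near it.
It also fails if it takes over 210 s, if anything falls off the work surface, if the arm or the gripper's body presses on something with over 40 N, if the wrist force passes 120 N, or if a joint passes its speed limit or range.

## Working session

There is one attempt and no reset: what is moved stays moved. The work goes in short steps, Python scripts to look and compute and a shell command to move; the robot and the scene stay as the last step left them, time stands still between calls to the robot, and variables do not carry over. Pictures are saved under pics/ and viewed, and the job is handed in when it is done.

```bash
ls; mkdir -p pics
python3 - <<'E'
from plant import env
import cv2,numpy as np
s=env.get_state()
print(s['time'],s['ee_pos'],s['ee_rot'],s['grip_width'],env.pinch_z)
for n in ['top','side','wrist']:
    f=env.grab_frame(n); cv2.imwrite(f'pics/{n}0.png',f['img'])
    print(n,f['fx'],f['fy'],f['cx'],f['cy'],[np.round(f[k],4).tolist() for k in f if k in('R','t','T_tool_cam')])
E
```

```text
pics
0.0 [0.29511855 0.60653356 0.23038143] [[ 8.99152649e-01 -4.37634724e-01 -6.01463183e-04]
 [-4.37635120e-01 -8.99151376e-01 -1.51825018e-03]
 [ 1.23632551e-04  1.62836008e-03 -9.99998667e-01]] 0.08531496813727206 0.0187
top 392.7280545112235 392.7280545112235 325.33131734604007 196.09657267644585 [[[-0.0166, -0.9999, 0.0021], [-0.9965, 0.0164, -0.0817], [0.0817, -0.0034, -0.9967]], [0.0023, 0.5774, 1.0156]]
side 370.28961905207416 370.28961905207416 313.23957844673583 201.31511828237166 [[[0.9015, -0.4324, 0.0182], [-0.2773, -0.6095, -0.7427], [0.3323, 0.6645, -0.6693]], [-0.5191, 0.2072, 0.7509]]
wrist 341.5713401945742 341.5713401945742 325.78050215066185 196.58491445551823 [[[0.0, -0.9521, -0.3059, 0.0791], [1.0, 0.0001, -0.0002, -0.0004], [0.0002, -0.3059, 0.9521, -0.1442], [0.0, 0.0, 0.0, 1.0]]]
```

View pics/top0.png

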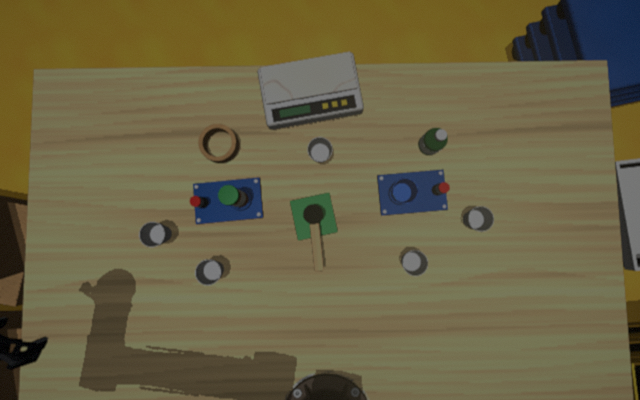

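View pics/side0.png

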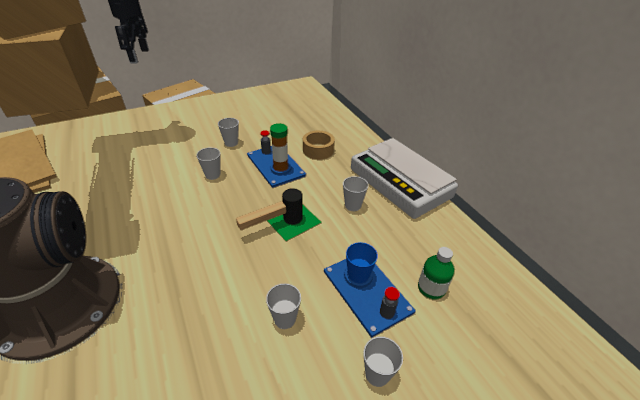

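View pics/wrist0.png

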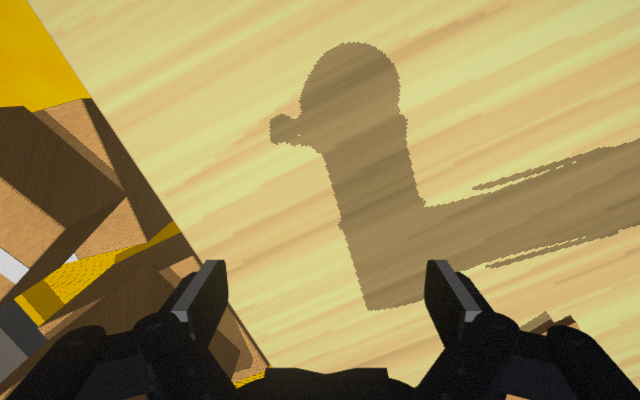

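The pictures show five white cups. In the top view they are near (156,234), (211,270), (320,151), (413,262) and (477,217). The blue cup is in the right stand at (402,192), with its pin at (444,188). The jar is in the left stand, and the mallet is on the mat with its handle toward the robot.

```bash
cat > h.py <<'E'
from plant import env
import cv2,numpy as np
def wpose():
    s=env.get_state(); return np.array(s['ee_pos']),np.array(s['ee_rot'])
def frame(n):
    p,Rt=wpose(); f=env.grab_frame(n)
    if n=='wrist':
        T=np.array(f['T_tool_cam']); f['C']=p+Rt@T[:3,3]; f['D']=Rt@T[:3,:3]
    else:
        R=np.array(f['R']); f['C']=-R.T@np.array(f['t']); f['D']=R.T
    return f
def ray(f,u,v):
    return f['D']@np.array([(u-f['cx'])/f['fx'],(v-f['cy'])/f['fy'],1.])
def cast(f,u,v,z):
    d=ray(f,u,v); return f['C']+d*(z-f['C'][2])/d[2]
def proj(f,X):
    c=f['D'].T@(np.asarray(X)-f['C']); return np.array([f['fx']*c[0]/c[2]+f['cx'],f['fy']*c[1]/c[2]+f['cy']])
def blobs(m,amin=30):
    n,l,st,ce=cv2.connectedComponentsWithStats(m.astype(np.uint8))
    return [(st[i].tolist(),ce[i].round(1).tolist(),l==i) for i in range(1,n) if st[i][4]>=amin]
def masks(img):
    h=cv2.cvtColor(img,cv2.COLOR_BGR2HSV).astype(int); H,S,V=h[...,0],h[...,1],h[...,2]
    return dict(white=(S<60)&(V>55),blue=(H>100)&(H<125)&(S>120)&(V>40),red=((H<8)|(H>172))&(S>150)&(V>60),green=(H>45)&(H<85)&(S>120)&(V>40))
E
python3 - <<'E'
from h import *
f=frame('top'); print(f['C'])
M=masks(f['img'])
for k in M:
    print(k)
    for st,ce,m in blobs(M[k],40):
        if 100<st[0]<520 and 100<st[1]<330: print(st,ce, cast(f,*ce,0.05).round(3))
im=cv2.resize(f['img'][100:300,120:520],None,fx=2,fy=2,interpolation=cv2.INTER_CUBIC)
cv2.imwrite('pics/topz.png',cv2.convertScaleAbs(im,alpha=2))
E
```

```text
[ 0.49244776 -0.00363728  1.05937351]
white
[435, 129, 13, 12, 121] [440.7, 134.5] [ 0.732 -0.311  0.05 ]
[307, 136, 26, 27, 505] [319.7, 149.2] [0.698 0.006 0.05 ]
[420, 141, 16, 14, 64] [425.6, 148.8] [ 0.695 -0.27   0.05 ]
[377, 169, 68, 14, 111] [416.9, 172.6] [ 0.632 -0.246  0.05 ]
[468, 206, 26, 26, 546] [480.3, 218.3] [ 0.511 -0.404  0.05 ]
[139, 221, 26, 27, 364] [154.2, 233.9] [0.485 0.432 0.05 ]
[401, 250, 27, 27, 573] [414.5, 262.7] [ 0.401 -0.231  0.05 ]
[194, 259, 28, 27, 438] [209.4, 271.3] [0.389 0.29  0.05 ]
blue
[378, 171, 68, 43, 1943] [411.1, 192.5] [ 0.581 -0.229  0.05 ]
[194, 178, 69, 45, 1822] [228.2, 201.6] [0.565 0.243 0.05 ]
red
[439, 183, 10, 10, 79] [443.5, 187.2] [ 0.593 -0.313  0.05 ]
[190, 196, 11, 11, 91] [194.9, 200.7] [0.569 0.329 0.05 ]
green
[218, 185, 21, 20, 323] [227.9, 194.6] [0.583 0.244 0.05 ]
```

View pics/topz.png

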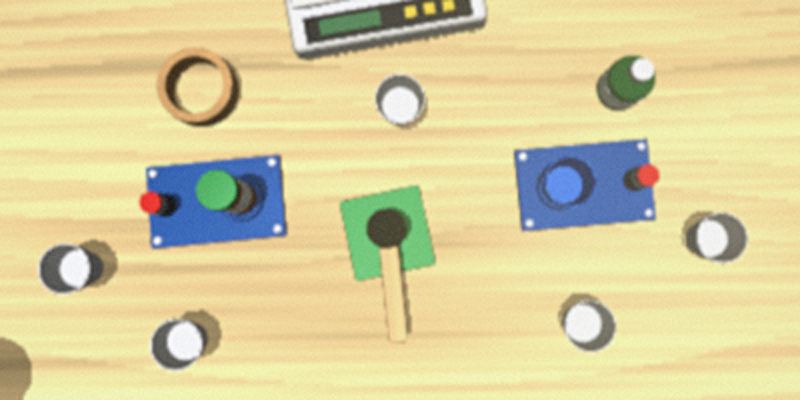

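```bash
python3 -m crank '[[0.12,0.035,0,0,0,-0.25,1],[0.239,0.069,0,0,0,-0.453,1],[0.239,0.069,0,0,0,-0.453,1],[0.239,0.069,0,0,0,-0.453,1],[0.239,0.069,0,0,0,-0.453,1]]'
python3 - <<'E'
from h import *
f=frame('top')
for u,v in [(320,149.5),(481,219),(152,234.5),(414.5,263.5),(208,272.5)]: print(cast(f,u,v,0.06).round(3))
p,R=wpose(); print(p,R.round(4))
f=frame('wrist'); cv2.imwrite('pics/w1.png',f['img'])
E
```

```text
time: 0.7
ee_pos: [0.4811, 0.4389, 0.2313]
ee_rot: [[1.0, 0.001, -0.0], [0.001, -1.0, 0.0], [-0.0, -0.0, -1.0]]
ft_force: [0.1, 1.1, -0.1]
grip_width: 0.0853
[0.695 0.005 0.06 ]
[ 0.509 -0.402  0.06 ]
[0.484 0.433 0.06 ]
[ 0.4   -0.229  0.06 ]
[0.387 0.291 0.06 ]
[0.48538115 0.43408037 0.23127089] [[ 1.0e+00 -2.9e-03  4.0e-04]
 [-2.9e-03 -1.0e+00 -1.8e-03]
 [ 4.0e-04  1.8e-03 -1.0e+00]]
```

View pics/w1.png

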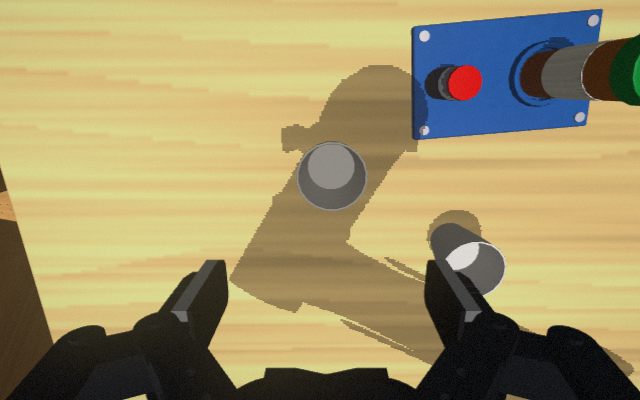

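```bash
cat >> h.py <<'E'
def cup(f,u0,v0,z=0.075,smax=50,r=70):
    """rim circle centre near pixel (u0,v0): low-saturation blob -> hull -> rim points cast on plane z -> circle"""
    h=cv2.cvtColor(cv2.GaussianBlur(f['img'],(3,3),0),cv2.COLOR_BGR2HSV).astype(int)
    m=(h[...,1]<smax)&(h[...,2]>25); 
    yy,xx=np.mgrid[:400,:640]; m&=(xx-u0)**2+(yy-v0)**2<r*r
    m=cv2.morphologyEx(m.astype(np.uint8),cv2.MORPH_OPEN,np.ones((3,3)))
    b=max(blobs(m,30),key=lambda b:b[0][4])
    c,_=cv2.findContours(b[2].astype(np.uint8),cv2.RETR_EXTERNAL,cv2.CHAIN_APPROX_NONE)
    hull=cv2.convexHull(max(c,key=len))[:,0,:]
    P=np.array([cast(f,u,v,z)[:2] for u,v in hull],np.float32)
    (c2,rad)=cv2.minEnclosingCircle(P*1000)
    A=np.c_[2*P,np.ones(len(P))]; s=np.linalg.lstsq(A,(P**2).sum(1),rcond=None)[0]
    return np.array(c2)/1000,rad/1000,s[:2],np.sqrt(s[2]+s[:2]@s[:2]),b[0]
def go(x,y,z=None,yaw=0):
    p,R=wpose(); 
    d=np.array([x,y,p[2] if z is None else z])-p
    print('pos',p.round(4),'tool shift',(R.T@d).round(4),'|d|',np.linalg.norm(d).round(3))
    Rt=np.array([[np.cos(yaw),np.sin(yaw),0],[np.sin(yaw),-np.cos(yaw),0],[0,0,-1]])
    print('turn',cv2.Rodrigues(R.T@Rt)[0].ravel().round(4))
E
python3 - <<'E'
from h import *
f=frame('wrist')
for r in cup(f,332,176): print(r)
go(.485,.434)
E
```

```text
[0.48670313 0.42881345]
0.032165451049804686
[0.48667764 0.42872608]
0.03182065269417661
[299, 140, 71, 69, 3794]
pos [0.4821 0.4379 0.2311] tool shift [0.0029 0.0039 0.    ] |d| 0.005
turn [ 0.0005  0.0002 -0.0042]
```

```bash
for i in 1 2 3; do python3 -m crank '[[0,0,0,0,0,0,1]]' | head -3; done
python3 - <<'E'
from h import *
for i in range(6):
    print(wpose()[0].round(4),env.get_state()['time']); f=frame('wrist'); r=cup(f,332,176); print(r[0].round(4),r[2].round(4))
E
```

```text
time: 0.95
ee_pos: [0.4802, 0.44, 0.2311]
ee_rot: [[1.0, -0.001, -0.0], [-0.001, -1.0, -0.0], [-0.0, 0.0, -1.0]]
time: 1.05
ee_pos: [0.4794, 0.441, 0.2312]
ee_rot: [[1.0, 0.001, -0.0], [0.001, -1.0, 0.0], [-0.0, -0.0, -1.0]]
time: 1.15
ee_pos: [0.4792, 0.4413, 0.2312]
ee_rot: [[1.0, 0.002, -0.0], [0.002, -1.0, -0.0], [-0.0, 0.0, -1.0]]
[0.4792 0.4413 0.2312] 1.15
[0.4867 0.4288] [0.4867 0.4287]
[0.4792 0.4413 0.2313] 1.2
[0.4867 0.4286] [0.4867 0.4287]
[0.4793 0.4412 0.2313] 1.25
[0.4868 0.4287] [0.4868 0.4287]
[0.4794 0.4411 0.2313] 1.3
[0.4869 0.4285] [0.4867 0.4286]
[0.4795 0.4409 0.2313] 1.35
[0.4868 0.4285] [0.4867 0.4287]
[0.4796 0.4408 0.2313] 1.4
[0.4867 0.4289] [0.4866 0.4287]
```

```bash
python3 -m crank '[[0.007,0.012,0,0,0,0,1],[0.007,0.012,0.05,0,0,0,1],[0.007,0.012,0.1,0,0,0,1],[0.007,0.012,0.1,0,0,0,1],[0.007,0.012,0.1,0,0,0,1]]'
python3 - <<'E'
from h import *
f=frame('wrist'); cv2.imwrite('pics/w2.png',f['img']); print(wpose()[0])
E
```

```text
time: 1.95
ee_pos: [0.4876, 0.4279, 0.1318]
ee_rot: [[1.0, 0.0, -0.0], [0.0, -1.0, -0.002], [-0.0, 0.002, -1.0]]
ft_force: [-0.1, 1.4, 1.7]
grip_width: 0.0857
[0.48828511 0.42901656 0.13355288]
```

View pics/w2.png

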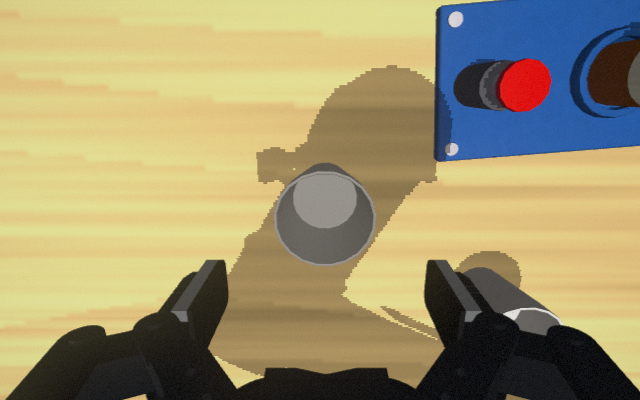

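```bash
python3 - <<'E'
from h import *
f=frame('wrist'); print(cast(f,325.5,218,.075)); go(.4867,.4287,.045)
E
python3 -m crank '[[0,0,0.045,0,0,0,1],[0,0,0.087,0,0,0,1],[0,0,0.087,0,0,0,1],[0,0,0.087,0,0,0,-1],[0,0,0.087,0,0,0,-1]]' 40
python3 -m crank '[[0,0,0,0,0,0,-1],[0,0,0,0,0,0,-1],[0,0,0,0,0,0,-1],[0,0,0,0,0,0,-1]]' 40
```

```text
[0.4881314  0.42932926 0.075     ]
pos [0.4884 0.4296 0.1343] tool shift [-0.002   0.0011  0.0893] |d| 0.089
turn [-0.0027 -0.0028  0.0008]
time: 2.55
ee_pos: [0.4887, 0.4301, 0.0483]
ee_rot: [[1.0, 0.001, 0.004], [0.001, -1.0, 0.003], [0.004, -0.003, -1.0]]
ft_force: [-0.3, -2.4, 4.8]
grip_width: 0.0624
time: 2.95
ee_pos: [0.4886, 0.43, 0.0483]
ee_rot: [[1.0, 0.001, 0.004], [0.001, -1.0, 0.004], [0.004, -0.004, -1.0]]
ft_force: [0.8, -1.6, 7.2]
grip_width: 0.0623
```

```bash
python3 -m crank '[[0,0,-0.05,0,0,0,-1],[0,0,-0.1,0,0,0,-1],[0,0,-0.15,0,0,0,-1],[0,0,-0.2,0,0,0,-1],[0,0,-0.2,0,0,0,-1]]'
python3 -m crank '[[0,0.05,-0.01,0,0,0,-1],[0,0.1,-0.01,0,0,0,-1],[0,0.15,-0.01,0,0,0,-1],[0,0.2,-0.01,0,0,0,-1],[0.0,0.25,-0.01,0,0,0,-1]]'
python3 -m crank '[[0,0.05,0,0,0,0,-1],[0,0.1,0,0,0,0,-1],[0,0.15,0,0,0,0,-1],[0,0.2,0,0,0,0,-1],[0,0.25,0,0,0,0,-1]]'
python3 -m crank '[[0,0.05,0,0,0,0,-1],[0,0.05,0,0,0,0,-1],[0,0.05,0,0,0,0,-1]]'
python3 - <<'E'
from h import *
f=frame('wrist'); cv2.imwrite('pics/w3.png',f['img']); print(wpose()[0])
f=frame('side'); cv2.imwrite('pics/s3.png',f['img'])
E
```

```text
time: 3.45
ee_pos: [0.49, 0.4312, 0.2559]
ee_rot: [[1.0, 0.001, 0.011], [0.001, -1.0, 0.013], [0.011, -0.013, -1.0]]
ft_force: [0.5, 0.2, -0.7]
grip_width: 0.062
time: 3.95
ee_pos: [0.4869, 0.1777, 0.2563]
ee_rot: [[1.0, 0.001, 0.003], [0.001, -1.0, 0.002], [0.003, -0.002, -1.0]]
ft_force: [0.2, -0.7, -1.3]
grip_width: 0.0623
time: 4.45
ee_pos: [0.4871, -0.0725, 0.2565]
ee_rot: [[1.0, 0.001, 0.004], [0.001, -1.0, 0.001], [0.004, -0.001, -1.0]]
ft_force: [1.7, -0.7, -0.7]
grip_width: 0.0623
time: 4.75
ee_pos: [0.4871, -0.1221, 0.2557]
ee_rot: [[1.0, -0.003, 0.003], [-0.003, -1.0, 0.0], [0.003, -0.0, -1.0]]
ft_force: [-0.2, 0.4, -1.4]
grip_width: 0.0624
[ 0.48725972 -0.12103589  0.25554447]
```

View pics/w3.png

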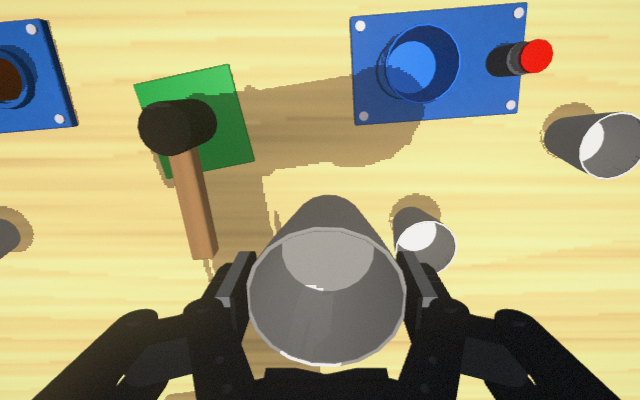

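View pics/s3.png

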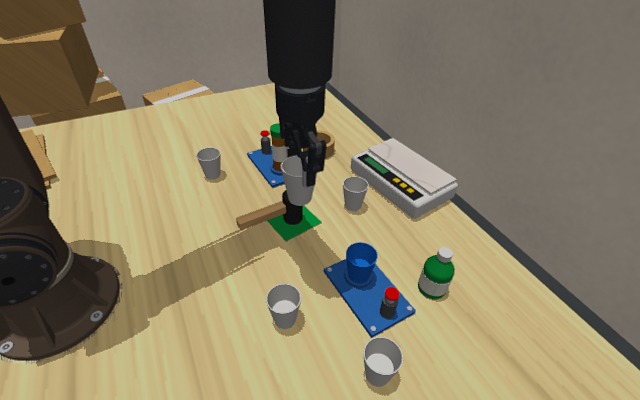

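Run:
```python
from h import *
f=frame('wrist'); 
M=masks(f['img'])
for st,ce,m in blobs(M['red'],40): print('pin',ce,cast(f,*ce,.083))
h=cv2.cvtColor(f['img'],cv2.COLOR_BGR2HSV)
w=(h[...,1]<90)&(h[...,2]>110)
S=[]
for st,ce,m in blobs(w,12):
    if st[4]<200 and ce[1]<130 and ce[0]>340: S.append(cast(f,*ce,.012)[:2]); print('screw',ce,st[4],S[-1])
S=np.array(S)
if len(S)==4:
    c=S.mean(0); print('plate c',c)
im=cv2.resize(f['img'][10:130,340:560],None,fx=3.5,fy=3.5,interpolation=cv2.INTER_CUBIC); cv2.imwrite('pics/z3.png',im)
```

```text
pin [537.8, 56.7] [ 0.591575   -0.30267505  0.083     ]
screw [520.7, 13.0] 96 [ 0.63850421 -0.31838275]
screw [362.0, 25.7] 93 [ 0.62678908 -0.15739789]
screw [559.3, 47.1] 35 [ 0.6065765  -0.36426845]
screw [570.0, 48.9] 29 [ 0.60484318 -0.37582757]
screw [354.0, 92.5] 12 [ 0.56113561 -0.15084209]
screw [512.2, 105.2] 76 [ 0.54783817 -0.32480304]
screw [355.0, 115.5] 12 [ 0.53676802 -0.15256671]
screw [365.2, 115.9] 73 [ 0.53633822 -0.16387789]
```

View pics/z3.png

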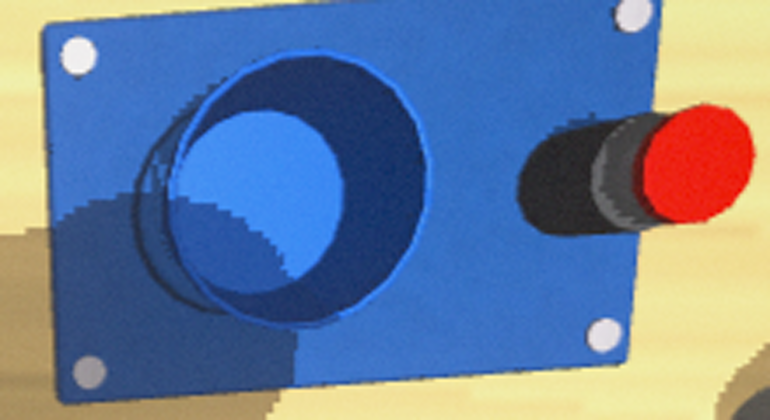

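Run:
```python
from h import *
f=frame('wrist'); print(cast(f,425.7,64,.087),cast(f,388,64,.087),cast(f,463.4,64,.087))
print(cast(f,412.5,66.5,.042))
# held cup rim centre, pixel ~ (326.5,296)
p,R=wpose(); print(p); print(cast(f,326.5,296,p[2]+.027))
go(.585,-.205)
```

```text
[ 0.58554344 -0.20497392  0.087     ] [ 0.5855019  -0.17276944  0.087     ] [ 0.58558498 -0.23717667  0.087     ]
[ 0.58600309 -0.20453238  0.042     ]
[ 0.48741653 -0.11963318  0.25493163]
[ 0.48724951 -0.12008139  0.28193163]
pos [ 0.4874 -0.1196  0.2549] tool shift [0.0974 0.0855 0.0001] |d| 0.13
turn [-0.0003 -0.0012  0.0019]
```

```bash
python3 -m crank '[[0.05,0.042,0,0,0,0,-1],[0.098,0.0855,0,0,0,0,-1],[0.098,0.0855,0,0,0,0,-1],[0.098,0.0855,0,0,0,0,-1],[0.098,0.0855,0.04,0,0,0,-1]]'
python3 -m crank '[[0,0,0.04,0,0,0,-1],[0,0,0.07,0,0,0,-1],[0,0,0.07,0,0,0,-1],[0,0,0.07,0,0,0,-1]]'
python3 - <<'E'
from h import *
f=frame('wrist'); cv2.imwrite('pics/w4.png',f['img']); go(.5855,-.205)
E
```

```text
time: 5.45
ee_pos: [0.5892, -0.2061, 0.2186]
ee_rot: [[1.0, 0.002, 0.009], [0.002, -1.0, -0.002], [0.009, 0.002, -1.0]]
ft_force: [1.1, 0.0, -2.3]
grip_width: 0.0624
time: 5.85
ee_pos: [0.5857, -0.2052, 0.1452]
ee_rot: [[1.0, 0.002, -0.0], [0.002, -1.0, -0.001], [-0.0, 0.001, -1.0]]
ft_force: [0.6, -0.3, -0.7]
grip_width: 0.0624
pos [ 0.5865 -0.2055  0.1463] tool shift [-0.001  -0.0005 -0.    ] |d| 0.001
turn [ 0.0008 -0.0023  0.0021]
```

View pics/w4.png

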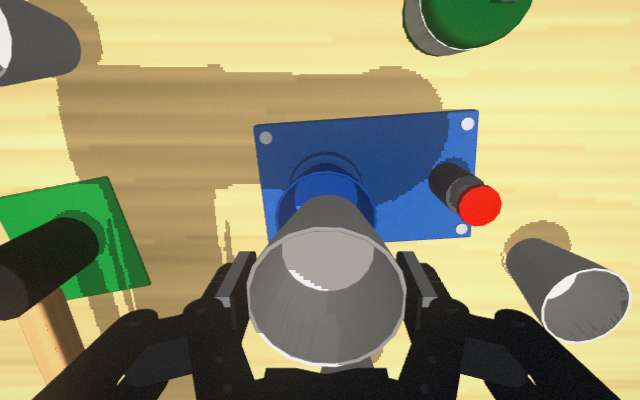

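```bash
python3 -m crank '[[0,0,0.03,0,0,0,-1],[0,0,0.045,0,0,0,-1],[0,0,0.045,0,0,0,-1]]'
python3 -m crank '[[0,0,0.005,0,0,0,-1],[0,0,0.009,0,0,0,-1],[0,0,0.009,0,0,0,-1]]'
```

```text
time: 6.2
ee_pos: [0.5851, -0.2057, 0.0995]
ee_rot: [[1.0, 0.001, -0.0], [0.001, -1.0, 0.0], [-0.0, -0.0, -1.0]]
ft_force: [0.6, -0.4, -0.8]
grip_width: 0.0624
time: 6.5
ee_pos: [0.5861, -0.2057, 0.0913]
ee_rot: [[1.0, 0.001, 0.002], [0.001, -1.0, 0.0], [0.002, -0.0, -1.0]]
ft_force: [1.0, 4.4, 0.0]
grip_width: 0.0623
```

Contact force is small at the expected height, so I'll release, back off, and look.

```bash
python3 -m crank '[[0,0,0,0,0,0,1],[0,0,0,0,0,0,1],[0,0,0,0,0,0,1],[0,0,-0.04,0,0,0,1],[0,0,-0.09,0,0,0,1]]'
python3 -m crank '[[0,0,-0.05,0,0,0,1],[-0.03,0,-0.07,0,0,0,1],[-0.08,0,-0.07,0,0,0,1],[-0.1,-0.0,-0.07,0,0,0,1],[-0.1,0,-0.07,0,0,0,1]]'
python3 - <<'E'
from h import *
f=frame('wrist'); cv2.imwrite('pics/w5.png',f['img']); print(wpose()[0])
f=frame('side'); cv2.imwrite('pics/s5.png',f['img'])
E
```

```text
time: 7.0
ee_pos: [0.5834, -0.2062, 0.1789]
ee_rot: [[1.0, -0.0, -0.006], [-0.0, -1.0, 0.0], [-0.006, -0.0, -1.0]]
ft_force: [1.3, 0.0, 0.3]
grip_width: 0.0855
time: 7.5
ee_pos: [0.4828, -0.2064, 0.2516]
ee_rot: [[1.0, -0.001, 0.002], [-0.001, -1.0, 0.0], [0.002, -0.0, -1.0]]
ft_force: [0.7, 0.3, 0.5]
grip_width: 0.0852
[ 0.48437674 -0.20648332  0.25138281]
```

View pics/w5.png

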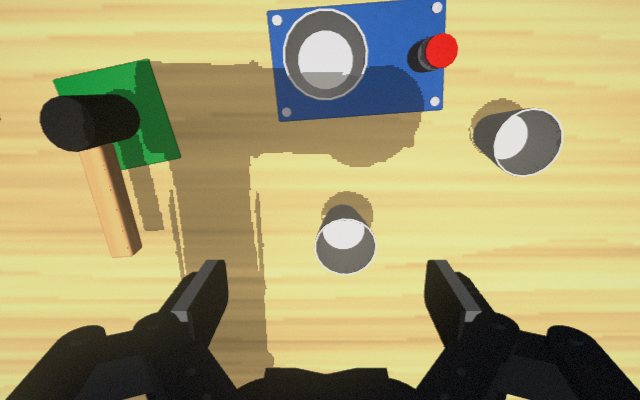

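View pics/s5.png

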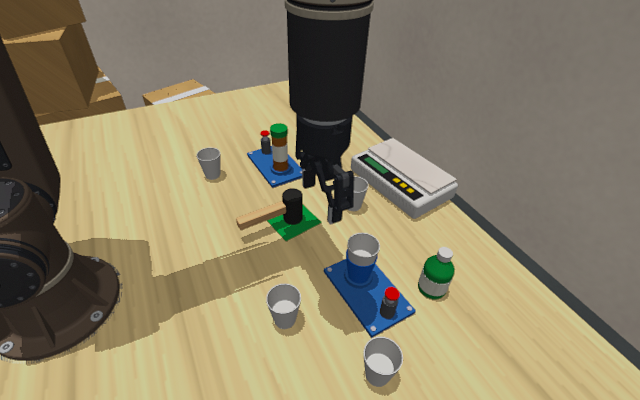

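The first cup is nested, with its rim ring centred near (326,55) in the wrist view. The near cup's rim is at about (345,245) and the right cup's at (528,142). I'll measure them next.

Run:
```python
from h import *
f=frame('wrist'); p=wpose()[0]
print('stack',cast(f,326,55,.117),'r',cast(f,368,55,.117)[1]-cast(f,284,55,.117)[1])
print('near',cast(f,345.5,245,.075),cast(f,375,245,.075)[1]-cast(f,316,245,.075)[1])
print('right',cast(f,528,142,.075),cast(f,562,142,.075)[1]-cast(f,494,142,.075)[1])
c=cast(f,345.5,245,.075); go(c[0],c[1])
```

```text
stack [ 0.58756226 -0.20659277  0.117     ] r -0.0634573563748376
near [ 0.40941895 -0.22678442  0.075     ] -0.06085355244447582
right [ 0.51551838 -0.39592576  0.075     ] -0.06373184576185942
pos [ 0.4857 -0.2064  0.2506] tool shift [-0.0763  0.0204 -0.    ] |d| 0.079
turn [ 0.0003 -0.0007  0.0001]
```

```bash
python3 -m crank '[[-0.04,0.01,0,0,0,0,1],[-0.078,0.02,0.03,0,0,0,1],[-0.078,0.02,0.08,0,0,0,1],[-0.078,0.02,0.1,0,0,0,1],[-0.078,0.02,0.1,0,0,0,1]]'
python3 - <<'E'
from h import *
print(wpose()[0]);f=frame('wrist'); cv2.imwrite('pics/w6.png',f['img']); print(wpose()[0])
E
```

```text
time: 8.15
ee_pos: [0.4057, -0.226, 0.1473]
ee_rot: [[1.0, -0.0, -0.006], [-0.0, -1.0, 0.001], [-0.006, -0.001, -1.0]]
ft_force: [-0.1, -0.5, 0.3]
grip_width: 0.0857
[ 0.40569994 -0.22600606  0.1473332 ]
[ 0.40723655 -0.22632842  0.14934749]
```

View pics/w6.png

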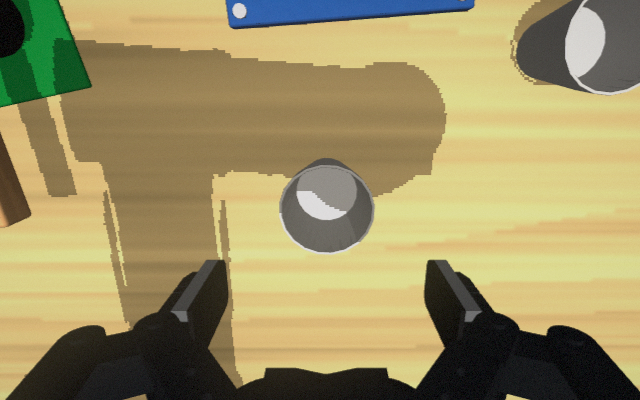

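Run:
```python
from h import *
f=frame('wrist')
print(cast(f,326.5,209,.075)); go(*cast(f,326.5,209,.075)[:2],.047)
```

```text
[ 0.40707166 -0.22675042  0.075     ]
pos [ 0.4082 -0.2265  0.1506] tool shift [-0.0011  0.0002  0.1036] |d| 0.104
turn [0.0006 0.001  0.0007]
```

```bash
python3 -m crank '[[0,0,0.05,0,0,0,1],[0,0,0.102,0,0,0,1],[0,0,0.102,0,0,0,1],[0,0,0.102,0,0,0,1],[0,0,0.102,0,0,0,-1]]' 40
python3 -m crank '[[0,0,0,0,0,0,-1],[0,0,0,0,0,0,-1],[0,0,0,0,0,0,-1],[0,0,0,0,0,0,-1]]' 40
python3 -m crank '[[0,0,-0.05,0,0,0,-1],[0,0,-0.1,0,0,0,-1],[0,0,-0.15,0,0,0,-1],[0,0,-0.15,0,0,0,-1],[0,0,-0.15,0,0,0,-1]]'
```

```text
time: 8.75
ee_pos: [0.4096, -0.2266, 0.0509]
ee_rot: [[1.0, 0.001, 0.004], [0.001, -1.0, -0.001], [0.004, 0.001, -1.0]]
ft_force: [0.1, 0.9, 0.4]
grip_width: 0.0736
time: 9.15
ee_pos: [0.4096, -0.2265, 0.0516]
ee_rot: [[1.0, 0.001, 0.006], [0.001, -1.0, -0.001], [0.006, 0.001, -1.0]]
ft_force: [-1.4, 2.4, 11.0]
grip_width: 0.062
time: 9.65
ee_pos: [0.4082, -0.2263, 0.2017]
ee_rot: [[1.0, 0.0, 0.007], [0.0, -1.0, -0.001], [0.007, 0.001, -1.0]]
ft_force: [-0.1, -0.2, -1.8]
grip_width: 0.0619
```

```bash
python3 -m crank '[[0.04,-0.005,-0.02,0,0,0,-1],[0.09,-0.01,-0.02,0,0,0,-1],[0.14,-0.015,-0.02,0,0,0,-1],[0.178,-0.0205,-0.02,0,0,0,-1],[0.178,-0.0205,-0.02,0,0,0,-1]]'
python3 -m crank '[[0,0,0,0,0,0,-1],[0,0,0,0,0,0,-1],[0,0,0,0,0,0,-1]]'
python3 - <<'E'
from h import *
f=frame('wrist'); cv2.imwrite('pics/w7.png',f['img']); go(.586,-.2055,.1236)
E
```

```text
time: 10.15
ee_pos: [0.5884, -0.2048, 0.2162]
ee_rot: [[1.0, 0.001, -0.002], [0.001, -1.0, -0.0], [-0.002, 0.0, -1.0]]
ft_force: [-0.7, 1.2, -1.8]
grip_width: 0.0618
time: 10.45
ee_pos: [0.5842, -0.2058, 0.2187]
ee_rot: [[1.0, -0.0, 0.0], [-0.0, -1.0, 0.0], [0.0, -0.0, -1.0]]
ft_force: [0.7, -0.3, -0.6]
grip_width: 0.0618
pos [ 0.5843 -0.2059  0.2189] tool shift [ 0.0016 -0.0004  0.0953] |d| 0.095
turn [-0.     -0.0006 -0.0002]
```

View pics/w7.png

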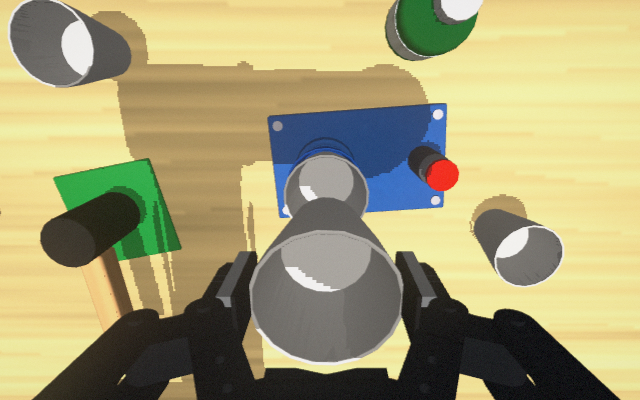

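```bash
python3 -m crank '[[0.001,0,0.04,0,0,0,-1],[0.001,0,0.08,0,0,0,-1],[0.001,0,0.085,0,0,0,-1],[0.001,0,0.085,0,0,0,-1]]'
python3 -m crank '[[0,0,0.005,0,0,0,-1],[0,0,0.010,0,0,0,-1],[0,0,0.010,0,0,0,-1]]'
```

```text
time: 10.9
ee_pos: [0.5857, -0.2059, 0.1335]
ee_rot: [[1.0, 0.0, -0.001], [0.0, -1.0, -0.0], [-0.001, 0.0, -1.0]]
ft_force: [0.2, -0.1, -0.7]
grip_width: 0.0616
time: 11.2
ee_pos: [0.5873, -0.2058, 0.1247]
ee_rot: [[1.0, 0.001, 0.003], [0.001, -1.0, -0.001], [0.003, 0.001, -1.0]]
ft_force: [1.4, 0.8, 0.7]
grip_width: 0.0615
```

Release, then go back to look at the right cup at about (0.5155, -0.396).

```bash
python3 -m crank '[[0,0,0,0,0,0,1],[0,0,0,0,0,0,1],[0,0,0,0,0,0,1],[0,0,-0.04,0,0,0,1],[0,0,-0.09,0,0,0,1]]'
python3 -m crank '[[0,0,-0.05,0,0,0,1],[-0.02,0.05,-0.05,0,0,0,1],[-0.04,0.1,-0.05,0,0,0,1],[-0.06,0.14,-0.05,0,0,0,1],[-0.071,0.185,-0.04,0,0,0,1]]'
python3 -m crank '[[0,0,0.02,0,0,0,1],[0,0,0.02,0,0,0,1],[0,0,0.02,0,0,0,1]]'
python3 - <<'E'
from h import *
f=frame('wrist'); cv2.imwrite('pics/w8.png',f['img']); print(wpose()[0])
f=frame('side'); cv2.imwrite('pics/s8.png',f['img'])
E
```

```text
time: 11.7
ee_pos: [0.5844, -0.2054, 0.2118]
ee_rot: [[1.0, -0.0, -0.006], [-0.0, -1.0, 0.001], [-0.006, -0.001, -1.0]]
ft_force: [1.7, -0.6, 0.9]
grip_width: 0.0858
time: 12.2
ee_pos: [0.5144, -0.3923, 0.2553]
ee_rot: [[1.0, 0.001, 0.003], [0.001, -1.0, -0.001], [0.003, 0.001, -1.0]]
ft_force: [1.5, 0.2, 1.1]
grip_width: 0.0851
time: 12.5
ee_pos: [0.515, -0.3905, 0.2333]
ee_rot: [[1.0, 0.0, -0.001], [0.0, -1.0, 0.0], [-0.001, -0.0, -1.0]]
ft_force: [0.4, 0.4, 0.7]
grip_width: 0.0854
[ 0.51567149 -0.39032182  0.23408175]
```

View pics/w8.png

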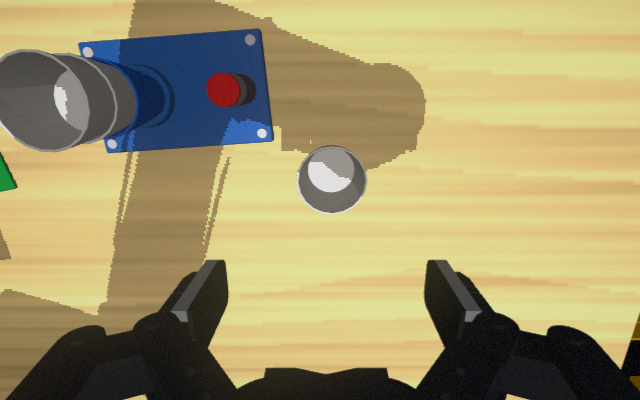

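View pics/s8.png

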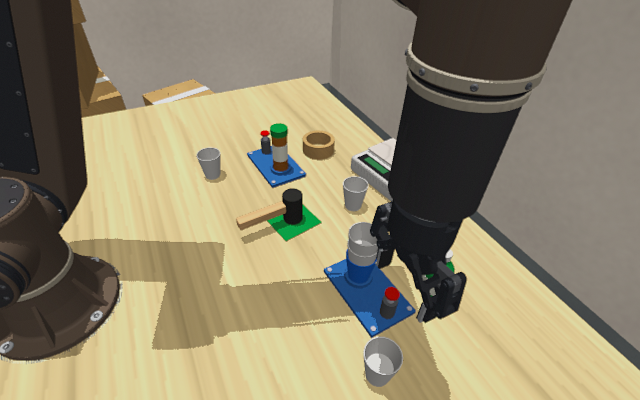

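The second cup is nested. The right cup's rim ring spans x 298–366 and y 146–213 in the wrist view.

Run:
```python
from h import *
f=frame('wrist'); c=cast(f,332,180,.075); print(c, cup(f,332,180)[:4]); go(c[0],c[1],.047)
```

```text
[ 0.51383815 -0.3959033   0.075     ] (array([ 0.5119357 , -0.39550693]), 0.03251764678955078, array([ 0.51178818, -0.39539384]), np.float64(0.03211384218393665))
pos [ 0.5161 -0.39    0.2346] tool shift [-0.0026  0.0057  0.1876] |d| 0.188
turn [ 0.0008 -0.0014  0.0018]
```

```bash
python3 -m crank '[[-0.003,0.0055,0,0,0,0,1],[-0.003,0.0055,0.05,0,0,0,1],[-0.003,0.0055,0.1,0,0,0,1],[-0.003,0.0055,0.15,0,0,0,1],[-0.003,0.0055,0.186,0,0,0,1]]'
python3 -m crank '[[0,0,0,0,0,0,1],[0,0,0,0,0,0,-1],[0,0,0,0,0,0,-1],[0,0,0,0,0,0,-1],[0,0,0,0,0,0,-1]]' 40
python3 -m crank '[[0,0,0,0,0,0,-1],[0,0,-0.05,0,0,0,-1],[0,0,-0.1,0,0,0,-1],[0,0,-0.15,0,0,0,-1],[0,0,-0.2,0,0,0,-1]]'
```

```text
time: 13.15
ee_pos: [0.5114, -0.3954, 0.0449]
ee_rot: [[1.0, 0.001, -0.001], [0.001, -1.0, 0.001], [-0.001, -0.001, -1.0]]
ft_force: [-0.0, 0.1, 0.2]
grip_width: 0.0852
time: 13.65
ee_pos: [0.5141, -0.3969, 0.0504]
ee_rot: [[1.0, 0.001, 0.005], [0.001, -1.0, -0.002], [0.005, 0.002, -1.0]]
ft_force: [-0.2, 1.3, 6.9]
grip_width: 0.0629
time: 14.15
ee_pos: [0.5119, -0.396, 0.2509]
ee_rot: [[1.0, 0.0, 0.002], [0.0, -1.0, -0.001], [0.002, 0.001, -1.0]]
ft_force: [1.3, -0.6, -0.4]
grip_width: 0.0632
```

```bash
python3 -m crank '[[0.018,-0.045,0,0,0,0,-1],[0.036,-0.09,0,0,0,0,-1],[0.055,-0.135,0,0,0,0,-1],[0.074,-0.18,0,0,0,0,-1],[0.074,-0.1905,0,0,0,0,-1]]'
python3 -m crank '[[0,0,0,0,0,0,-1],[0,0,0,0,0,0,-1],[0,0,0,0,0,0,-1]]'
python3 - <<'E'
from h import *
f=frame('wrist'); cv2.imwrite('pics/w9.png',f['img']); go(.586,-.2055,.1524)
E
```

```text
time: 14.65
ee_pos: [0.5879, -0.2018, 0.2485]
ee_rot: [[1.0, 0.004, 0.002], [0.004, -1.0, 0.0], [0.002, -0.0, -1.0]]
ft_force: [0.2, -0.2, -0.7]
grip_width: 0.063
time: 14.95
ee_pos: [0.5858, -0.2067, 0.2478]
ee_rot: [[1.0, -0.001, 0.001], [-0.001, -1.0, -0.0], [0.001, 0.0, -1.0]]
ft_force: [0.7, -0.6, -0.8]
grip_width: 0.0629
pos [ 0.5858 -0.2068  0.2476] tool shift [ 0.0002 -0.0013  0.0952] |d| 0.095
turn [ 0.0001 -0.0003 -0.0013]
```

View pics/w9.png

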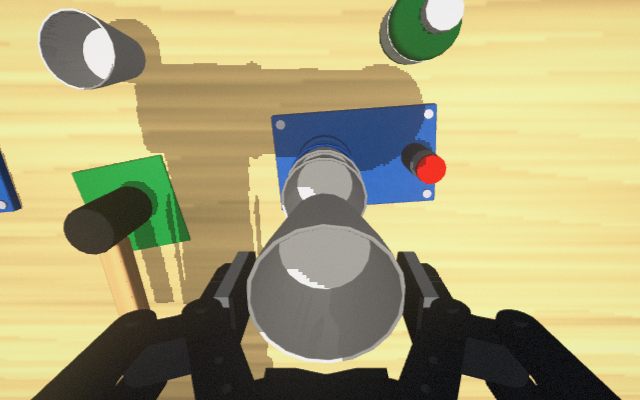

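```bash
python3 -m crank '[[0,-0.001,0.04,0,0,0,-1],[0,-0.001,0.08,0,0,0,-1],[0,-0.001,0.086,0,0,0,-1],[0,-0.001,0.086,0,0,0,-1]]'
python3 -m crank '[[0,0,0.005,0,0,0,-1],[0,0,0.009,0,0,0,-1],[0,0,0.009,0,0,0,-1]]'
```

```text
time: 15.4
ee_pos: [0.5855, -0.2056, 0.1607]
ee_rot: [[1.0, -0.001, -0.003], [-0.001, -1.0, -0.0], [-0.003, 0.0, -1.0]]
ft_force: [0.4, 0.5, -0.6]
grip_width: 0.0632
time: 15.7
ee_pos: [0.5866, -0.2049, 0.1532]
ee_rot: [[1.0, 0.0, 0.001], [0.0, -1.0, -0.0], [0.001, 0.0, -1.0]]
ft_force: [0.3, -0.1, -0.1]
grip_width: 0.0631
```

```bash
python3 -m crank '[[0,0,0,0,0,0,1],[0,0,0,0,0,0,1],[0,0,0,0,0,0,1],[0,0,-0.04,0,0,0,1],[0,0,-0.09,0,0,0,1]]'
python3 -m crank '[[0,0,-0.03,0,0,0,1],[0.03,-0.05,-0.03,0,0,0,1],[0.06,-0.09,-0.03,0,0,0,1],[0.09,-0.13,-0.03,0,0,0,1],[0.108,-0.175,-0.02,0,0,0,1]]'
python3 -m crank '[[0,-0.035,0.02,0,0,0,1],[0,-0.035,0.02,0,0,0,1],[0,-0.035,0.02,0,0,0,1],[0,-0.035,0.02,0,0,0,1]]'
python3 - <<'E'
from h import *
f=frame('wrist'); cv2.imwrite('pics/w10.png',f['img']); print(wpose()[0])
f=frame('side'); cv2.imwrite('pics/s10.png',f['img'])
E
```

```text
time: 16.2
ee_pos: [0.5847, -0.2044, 0.241]
ee_rot: [[1.0, 0.0, -0.005], [0.0, -1.0, 0.001], [-0.005, -0.001, -1.0]]
ft_force: [1.2, 0.7, 0.4]
grip_width: 0.0856
time: 16.7
ee_pos: [0.6931, -0.035, 0.2648]
ee_rot: [[1.0, -0.0, 0.003], [-0.0, -1.0, -0.0], [0.003, 0.0, -1.0]]
ft_force: [0.9, -0.9, -0.1]
grip_width: 0.0856
time: 17.1
ee_pos: [0.6914, -0.0018, 0.2443]
ee_rot: [[1.0, 0.0, 0.001], [0.0, -1.0, -0.0], [0.001, 0.0, -1.0]]
ft_force: [-0.1, -0.6, -0.5]
grip_width: 0.0854
[ 0.69141068 -0.00209846  0.24450316]
```

View pics/w10.png

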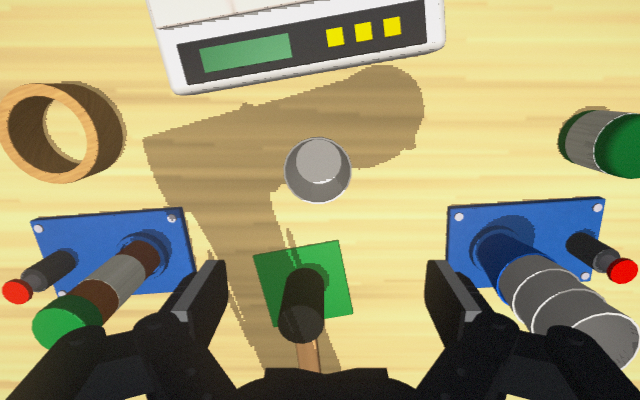

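View pics/s10.png

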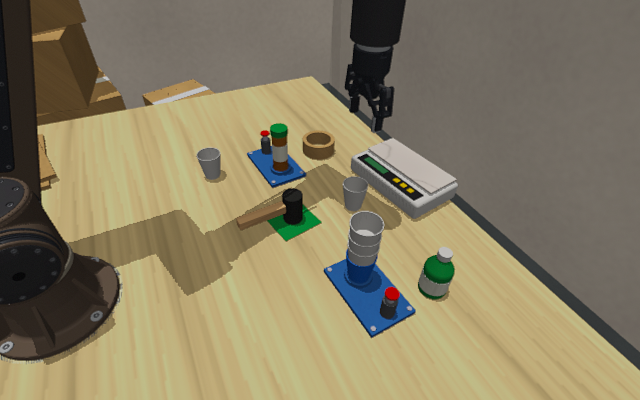

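Run:
```python
from h import *
f=frame('wrist'); c=cast(f,318,170,.075); k=cup(f,318,170,r=50)
print(c, k[:4]); go(k[0][0],k[0][1],.047)
print('mat/mallet rough')
```

```text
[0.69627579 0.00511777 0.075     ] (array([0.69486609, 0.00606444]), 0.032179737091064455, array([0.69491036, 0.00622658]), np.float64(0.03188429070752211))
pos [ 0.6914 -0.0023  0.2445] tool shift [ 0.0032 -0.0083  0.1975] |d| 0.198
turn [-0.0002 -0.0013 -0.0011]
mat/mallet rough
```

```bash
python3 -m crank '[[0.004,-0.0085,0.02,0,0,0,1],[0.004,-0.0085,0.06,0,0,0,1],[0.004,-0.0085,0.1,0,0,0,1],[0.004,-0.0085,0.15,0,0,0,1],[0.004,-0.0085,0.196,0,0,0,1]]'
python3 -m crank '[[0,0,0,0,0,0,1],[0,0,0,0,0,0,-1],[0,0,0,0,0,0,-1],[0,0,0,0,0,0,-1],[0,0,0,0,0,0,-1]]' 40
python3 -m crank '[[0,0,0,0,0,0,-1],[0,0,-0.05,0,0,0,-1],[0,0,-0.1,0,0,0,-1],[0,0,-0.15,0,0,0,-1],[0,0,-0.2,0,0,0,-1]]'
```

```text
time: 17.75
ee_pos: [0.6953, 0.0063, 0.0468]
ee_rot: [[1.0, -0.001, 0.002], [-0.001, -1.0, 0.0], [0.002, -0.0, -1.0]]
ft_force: [0.2, 0.1, 0.4]
grip_width: 0.0857
time: 18.25
ee_pos: [0.6973, 0.0074, 0.0511]
ee_rot: [[1.0, 0.001, 0.005], [0.001, -1.0, 0.001], [0.005, -0.001, -1.0]]
ft_force: [0.3, -0.8, 6.9]
grip_width: 0.0625
time: 18.75
ee_pos: [0.6948, 0.0073, 0.2512]
ee_rot: [[1.0, 0.0, 0.002], [0.0, -1.0, 0.001], [0.002, -0.001, -1.0]]
ft_force: [1.1, -1.6, -0.6]
grip_width: 0.0624
```

```bash
python3 -m crank '[[-0.02,0.04,-0.02,0,0,0,-1],[-0.045,0.08,-0.02,0,0,0,-1],[-0.065,0.12,-0.02,0,0,0,-1],[-0.085,0.165,-0.02,0,0,0,-1],[-0.109,0.213,-0.02,0,0,0,-1]]'
python3 -m crank '[[0,0,0,0,0,0,-1],[0,0,0,0,0,0,-1],[0,0,0,0,0,0,-1],[0,0,0,0,0,0,-1]]'
python3 - <<'E'
from h import *
f=frame('wrist'); cv2.imwrite('pics/w11.png',f['img']); go(.586,-.2055,.183)
E
```

```text
time: 19.25
ee_pos: [0.5869, -0.2037, 0.2691]
ee_rot: [[1.0, 0.001, 0.002], [0.001, -1.0, 0.0], [0.002, -0.0, -1.0]]
ft_force: [1.0, -0.1, -1.7]
grip_width: 0.062
time: 19.65
ee_pos: [0.5884, -0.2015, 0.2679]
ee_rot: [[1.0, 0.001, 0.001], [0.001, -1.0, 0.0], [0.001, -0.0, -1.0]]
ft_force: [-0.1, 0.5, -0.2]
grip_width: 0.0624
pos [ 0.5884 -0.2015  0.2676] tool shift [-0.0024  0.004   0.0846] |d| 0.085
turn [-0.0001 -0.0002  0.0017]
```

View pics/w11.png

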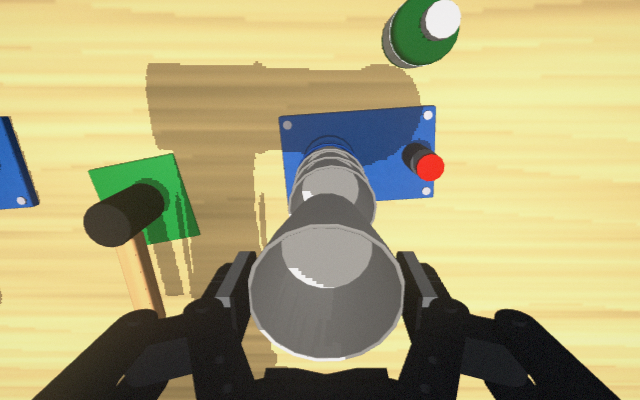

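```bash
python3 -m crank '[[-0.002,0.004,0.02,0,0,0,-1],[-0.002,0.004,0.05,0,0,0,-1],[-0.002,0.004,0.075,0,0,0,-1],[-0.002,0.004,0.075,0,0,0,-1]]'
python3 -m crank '[[0,0,0.005,0,0,0,-1],[0,0,0.009,0,0,0,-1],[0,0,0.009,0,0,0,-1]]'
```

```text
time: 20.1
ee_pos: [0.5841, -0.2052, 0.1887]
ee_rot: [[1.0, 0.001, -0.007], [0.001, -1.0, 0.001], [-0.007, -0.001, -1.0]]
ft_force: [-1.0, -1.0, -0.4]
grip_width: 0.062
time: 20.4
ee_pos: [0.5863, -0.2063, 0.1842]
ee_rot: [[1.0, 0.001, 0.001], [0.001, -1.0, -0.0], [0.001, 0.0, -1.0]]
ft_force: [-0.3, 1.2, 0.4]
grip_width: 0.062
```

```bash
python3 -m crank '[[0,0,0,0,0,0,1],[0,0,0,0,0,0,1],[0,0,0,0,0,0,1],[0,0,-0.04,0,0,0,1],[0,0,-0.09,0,0,0,1]]'
python3 -m crank '[[0,0,-0.01,0,0,0,1],[-0.02,-0.045,-0.01,0,0,0,1],[-0.04,-0.09,-0.01,0,0,0,1],[-0.06,-0.135,-0.01,0,0,0,1],[-0.08,-0.18,-0.01,0,0,0,1]]'
python3 -m crank '[[-0.02,-0.045,0,0,0,0,1],[-0.04,-0.09,0,0,0,0,1],[-0.06,-0.135,0,0,0,0,1],[-0.08,-0.18,0,0,0,0,1],[-0.1,-0.225,0,0,0,0,1]]'
python3 -m crank '[[-0.015,-0.045,0.02,0,0,0,1],[-0.015,-0.085,0.05,0,0,0,1],[-0.015,-0.085,0.05,0,0,0,1],[-0.015,-0.085,0.05,0,0,0,1]]'
python3 - <<'E'
from h import *
f=frame('wrist'); cv2.imwrite('pics/w12.png',f['img']); print(wpose()[0])
f=frame('side'); cv2.imwrite('pics/s12.png',f['img'])
E
```

```text
time: 20.9
ee_pos: [0.5845, -0.2064, 0.2725]
ee_rot: [[1.0, 0.0, -0.005], [0.0, -1.0, 0.001], [-0.005, -0.001, -1.0]]
ft_force: [1.6, 0.4, -0.2]
grip_width: 0.0851
time: 21.4
ee_pos: [0.5049, -0.0253, 0.2839]
ee_rot: [[1.0, -0.001, 0.001], [-0.001, -1.0, 0.0], [0.001, -0.0, -1.0]]
ft_force: [1.0, 0.8, -0.3]
grip_width: 0.0857
time: 21.9
ee_pos: [0.4047, 0.2, 0.2844]
ee_rot: [[1.0, 0.0, 0.001], [0.0, -1.0, 0.002], [0.001, -0.002, -1.0]]
ft_force: [0.4, 0.4, -0.3]
grip_width: 0.0855
time: 22.3
ee_pos: [0.3904, 0.2839, 0.233]
ee_rot: [[1.0, 0.002, -0.001], [0.002, -1.0, -0.002], [-0.001, 0.002, -1.0]]
ft_force: [-1.2, 0.9, 0.2]
grip_width: 0.0853
[0.39081588 0.28341264 0.23382027]
```

View pics/w12.png

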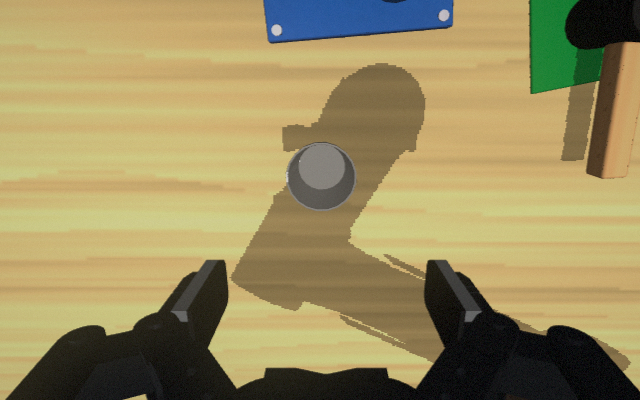

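View pics/s12.png

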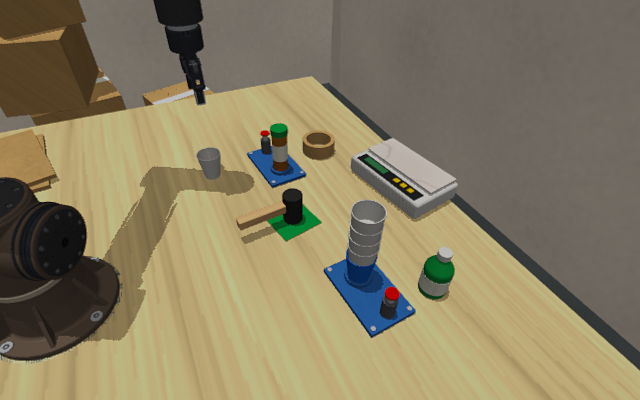

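Four are nested evenly. The last cup's rim is centred near (321,176).

Run:
```python
from h import *
f=frame('wrist'); c=cast(f,321,176,.075); k=cup(f,321,176)
print(c, k[:4]); go(k[0][0],k[0][1],.047)
```

```text
[0.39268277 0.28766552 0.075     ] (array([0.39067429, 0.28820816]), 0.03208027648925781, array([0.39062003, 0.28820058]), np.float64(0.03178137223116859))
pos [0.3912 0.2829 0.2346] tool shift [-0.0008 -0.005   0.1876] |d| 0.188
turn [-0.0012 -0.001  -0.0005]
```

```bash
python3 -m crank '[[0,-0.0045,0,0,0,0,1],[0,-0.0045,0.05,0,0,0,1],[0,-0.0045,0.1,0,0,0,1],[0,-0.0045,0.15,0,0,0,1],[0,-0.0045,0.187,0,0,0,1]]'
python3 -m crank '[[0,0,0,0,0,0,1],[0,0,0,0,0,0,-1],[0,0,0,0,0,0,-1],[0,0,0,0,0,0,-1],[0,0,0,0,0,0,-1]]' 40
python3 -m crank '[[0,0,0,0,0,0,-1],[0,0,-0.05,0,0,0,-1],[0,0,-0.1,0,0,0,-1],[0,0,-0.15,0,0,0,-1],[0,0,-0.2,0,0,0,-1]]'
```

```text
time: 22.95
ee_pos: [0.3908, 0.2869, 0.0449]
ee_rot: [[1.0, -0.001, -0.0], [-0.001, -1.0, 0.0], [-0.0, -0.0, -1.0]]
ft_force: [-0.2, 0.4, -0.4]
grip_width: 0.0856
time: 23.45
ee_pos: [0.392, 0.2893, 0.0492]
ee_rot: [[1.0, 0.001, 0.003], [0.001, -1.0, 0.004], [0.003, -0.004, -1.0]]
ft_force: [-0.3, -2.5, 9.3]
grip_width: 0.0624
time: 23.95
ee_pos: [0.3906, 0.2877, 0.2507]
ee_rot: [[1.0, 0.0, 0.002], [0.0, -1.0, 0.003], [0.002, -0.003, -1.0]]
ft_force: [0.9, 0.9, -1.5]
grip_width: 0.0625
```

```bash
python3 -m crank '[[0.0,0.02,-0.03,0,0,0,-1],[0.015,0.06,-0.05,0,0,0,-1],[0.035,0.105,-0.05,0,0,0,-1],[0.055,0.15,-0.05,0,0,0,-1],[0.075,0.195,-0.05,0,0,0,-1]]'
python3 -m crank '[[0.02,0.045,0,0,0,0,-1],[0.04,0.09,0,0,0,0,-1],[0.06,0.135,0,0,0,0,-1],[0.08,0.18,0,0,0,0,-1],[0.1,0.225,0,0,0,0,-1]]'
python3 -m crank '[[0.012,0.04,0,0,0,0,-1],[0.0205,0.073,0,0,0,0,-1],[0.0205,0.073,0,0,0,0,-1],[0.0205,0.073,0,0,0,0,-1],[0.0205,0.073,0,0,0,0,-1]]'
python3 - <<'E'
from h import *
f=frame('wrist'); cv2.imwrite('pics/w13.png',f['img']); go(.586,-.2055,.2115)
E
```

```text
time: 24.45
ee_pos: [0.4661, 0.0914, 0.2989]
ee_rot: [[1.0, 0.001, 0.004], [0.001, -1.0, 0.003], [0.004, -0.003, -1.0]]
ft_force: [0.4, 0.7, -1.2]
grip_width: 0.0621
time: 24.95
ee_pos: [0.5663, -0.1341, 0.2987]
ee_rot: [[1.0, 0.0, 0.003], [0.0, -1.0, 0.001], [0.003, -0.001, -1.0]]
ft_force: [0.5, 1.2, -0.9]
grip_width: 0.0625
time: 25.45
ee_pos: [0.5862, -0.2045, 0.2977]
ee_rot: [[1.0, 0.0, 0.002], [0.0, -1.0, 0.0], [0.002, -0.0, -1.0]]
ft_force: [-0.4, -0.3, 0.1]
grip_width: 0.0621
pos [ 0.5862 -0.2042  0.2977] tool shift [-0.0003  0.0013  0.0862] |d| 0.086
turn [-0.0002 -0.0015  0.0011]
```

View pics/w13.png

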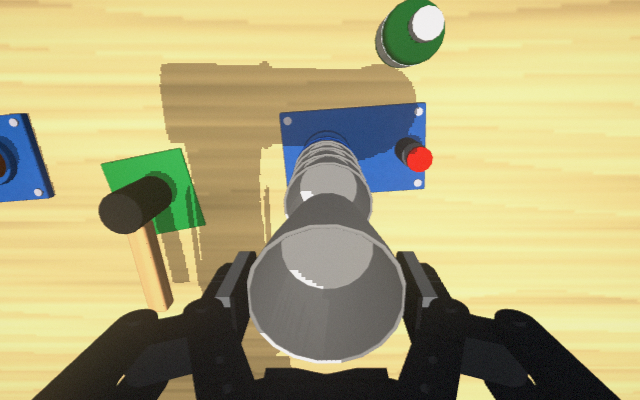

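```bash
python3 -m crank '[[0,0.0005,0.02,0,0,0,-1],[0,0.0005,0.05,0,0,0,-1],[0,0.0005,0.075,0,0,0,-1],[0,0.0005,0.075,0,0,0,-1]]'
python3 -m crank '[[0,0,0.005,0,0,0,-1],[0,0,0.01,0,0,0,-1],[0,0,0.01,0,0,0,-1]]'
```

```text
time: 25.9
ee_pos: [0.5844, -0.2039, 0.2187]
ee_rot: [[1.0, 0.001, -0.005], [0.001, -1.0, 0.001], [-0.005, -0.001, -1.0]]
ft_force: [-0.8, 0.1, -1.3]
grip_width: 0.0622
time: 26.2
ee_pos: [0.5867, -0.2052, 0.2123]
ee_rot: [[1.0, 0.001, 0.001], [0.001, -1.0, -0.0], [0.001, 0.0, -1.0]]
ft_force: [0.4, 0.0, -0.2]
grip_width: 0.0623
```

```bash
python3 -m crank '[[0,0,0,0,0,0,1],[0,0,0,0,0,0,1],[0,0,0,0,0,0,1],[0,0,-0.04,0,0,0,1],[0,0,-0.09,0,0,0,1]]'
python3 -m crank '[[-0.025,-0.035,0,0,0,0,1],[-0.05,-0.07,0,0,0,0,1],[-0.075,-0.105,0,0,0,0,1],[-0.1,-0.14,0,0,0,0,1],[-0.125,-0.175,0,0,0,0,1]]'
python3 -m crank '[[-0.0,-0.02,0,0,0,0,1],[0,-0.02,0,0,0,0,1],[0,-0.02,0,0,0,0,1],[0,-0.02,0,0,0,0,1]]'
python3 - <<'E'
from h import *
f=frame('wrist'); cv2.imwrite('pics/w14.png',f['img']); print(wpose()[0])
f=frame('side'); cv2.imwrite('pics/s14.png',f['img'])
E
```

```text
time: 26.7
ee_pos: [0.5851, -0.2054, 0.3004]
ee_rot: [[1.0, 0.0, -0.005], [0.0, -1.0, 0.001], [-0.005, -0.001, -1.0]]
ft_force: [2.0, -0.8, 0.6]
grip_width: 0.0855
time: 27.2
ee_pos: [0.4603, -0.0297, 0.3019]
ee_rot: [[1.0, -0.0, 0.001], [-0.0, -1.0, 0.0], [0.001, -0.0, -1.0]]
ft_force: [0.7, 1.0, 0.4]
grip_width: 0.0856
time: 27.6
ee_pos: [0.4615, -0.011, 0.3016]
ee_rot: [[1.0, -0.0, -0.0], [-0.0, -1.0, -0.0], [-0.0, 0.0, -1.0]]
ft_force: [1.1, 0.4, -0.7]
grip_width: 0.0852
[ 0.46150419 -0.01116084  0.30148363]
```

View pics/w14.png

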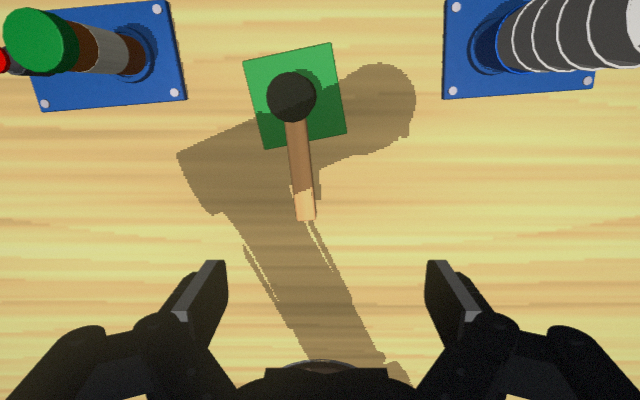

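View pics/s14.png

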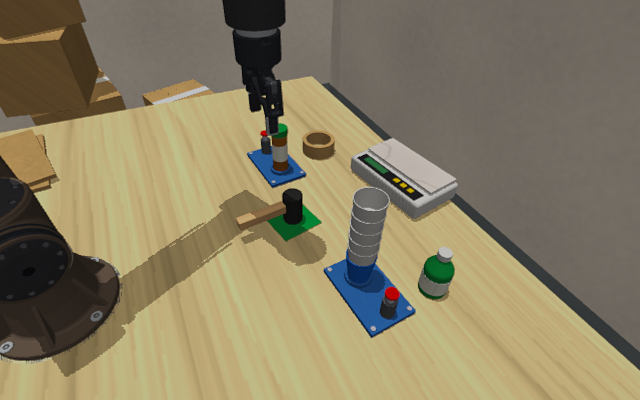

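All five cups are nested. The mallet head's top is at (291,97), its handle end at (306,220), and the mat corners are at (243,60), (330,43), (347,133) and (265,149).

Run:
```python
from h import *
f=frame('wrist')
C=np.array([cast(f,u,v,.004) for u,v in [(243,60),(330,43),(347,133),(265,149)]]); print('mat',C.mean(0), [np.linalg.norm(C[i]-C[i-1]).round(3) for i in range(4)])
hd=cast(f,291,97,.084); e=cast(f,306.5,220,.066); print('head',hd,'r',cast(f,316,97,.084)[1]-cast(f,267,97,.084)[1],'end',e)
d=(hd-e)[:2]; L=np.linalg.norm(d); print('len',L,'dir',np.arctan2(d[1],d[0]))
u=d/L; g=hd[:2]-.055*u; print('grip',g)
yaw=np.arctan2(d[1],d[0]); go(g[0],g[1],yaw=yaw)
im=cv2.resize(f['img'][40:240,220:380],None,fx=3,fy=3); cv2.imwrite('pics/z14.png',im)
```

```text
mat [0.52731518 0.02529159 0.004     ] [np.float64(0.11), np.float64(0.106), np.float64(0.108), np.float64(0.108)]
head [0.53076292 0.02407053 0.084     ] r -0.04980812994556912 end [0.38925073 0.01186607 0.066     ]
len 0.14203748780292738 dir 0.0860303170152283
grip [0.47596632 0.0193447 ]
pos [ 0.4615 -0.0112  0.3014] tool shift [ 0.0144 -0.0306 -0.    ] |d| 0.034
turn [ 0.0002  0.0006 -0.0872]
```

View pics/z14.png

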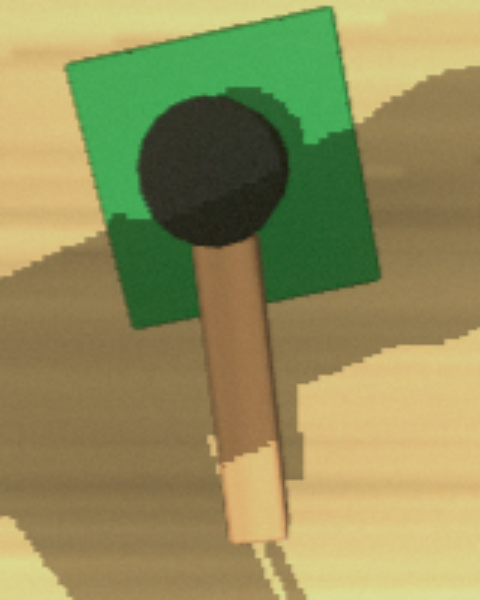

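```bash
python3 -m crank '[[0.0145,-0.0305,0,0,0,-0.087,1],[0.0145,-0.0305,0.05,0,0,-0.087,1],[0.0145,-0.0305,0.1,0,0,-0.087,1],[0.0145,-0.0305,0.14,0,0,-0.087,1],[0.0145,-0.0305,0.14,0,0,-0.087,1]]'
python3 -m crank '[[0,0,0,0,0,0,1],[0,0,0,0,0,0,1]]'
python3 - <<'E'
from h import *
f=frame('wrist'); cv2.imwrite('pics/w15.png',f['img']); go(.476,.0193,.035,.086)
E
```

```text
time: 28.25
ee_pos: [0.4724, 0.0182, 0.1567]
ee_rot: [[0.996, 0.085, -0.01], [0.085, -0.996, -0.003], [-0.01, 0.002, -1.0]]
ft_force: [-0.0, -0.4, 0.3]
grip_width: 0.0856
time: 28.45
ee_pos: [0.4775, 0.0202, 0.1639]
ee_rot: [[0.996, 0.087, 0.003], [0.087, -0.996, 0.001], [0.003, -0.0, -1.0]]
ft_force: [-0.1, 0.1, 0.8]
grip_width: 0.0856
pos [0.4775 0.0203 0.164 ] tool shift [-0.002  0.001  0.129] |d| 0.129
turn [-0.0008 -0.0038  0.0012]
```

View pics/w15.png

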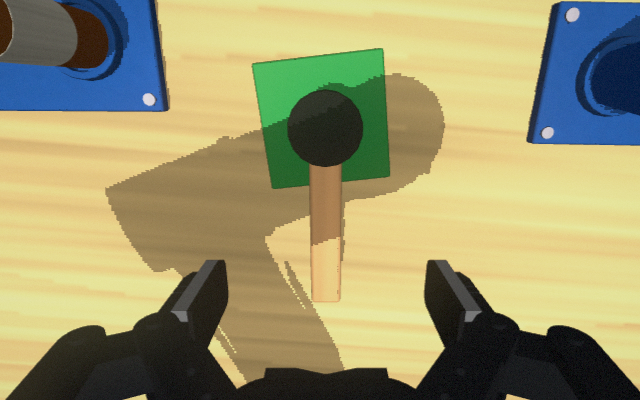

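Run:
```python
from h import *
f=frame('wrist'); hd=cast(f,325,128,.084); e=cast(f,326,301,.066); d=(hd-e)[:2]
print(hd,e,np.linalg.norm(d),np.arctan2(d[1],d[0]))
C=np.array([cast(f,u,v,.004) for u,v in [(252,64),(383,49),(390,176),(272,188)]]); print('mat',C.mean(0))
u=d/np.linalg.norm(d); g=hd[:2]-.055*u; go(g[0],g[1],.035,.086)
```

```text
[0.53131512 0.02556797 0.084     ] [0.38923475 0.01246502 0.066     ] 0.14268328030735455 0.09196194445818393
mat [0.52707769 0.02609222 0.004     ]
pos [0.4772 0.0203 0.1638] tool shift [-1.100e-03 -1.000e-04  1.288e-01] |d| 0.129
turn [-0.001  -0.0037  0.0011]
```

```bash
python3 -m crank '[[-0.001,0,0.05,0,0,0,1],[-0.001,0,0.1,0,0,0,1],[-0.001,0,0.129,0,0,0,1],[-0.001,0,0.129,0,0,0,1],[-0.001,0,0.129,0,0,0,1]]'
python3 -m crank '[[0,0,0,0,0,0,-1],[0,0,0,0,0,0,-1],[0,0,0,0,0,0,-1],[0,0,0,0,0,0,-1],[0,0,0,0,0,0,-1]]' 110
python3 -m crank '[[0,0,0,0,0,0,-1],[0,0,0,0,0,0,-1],[0,0,0,0,0,0,-1]]' 110
```

```text
time: 29.05
ee_pos: [0.4759, 0.0202, 0.0339]
ee_rot: [[0.996, 0.088, 0.001], [0.088, -0.996, 0.0], [0.001, 0.0, -1.0]]
ft_force: [0.4, 0.1, 0.6]
grip_width: 0.0851
time: 29.55
ee_pos: [0.4752, 0.0201, 0.0335]
ee_rot: [[0.996, 0.087, 0.001], [0.087, -0.996, 0.0], [0.001, -0.0, -1.0]]
ft_force: [-4.0, 0.9, 9.2]
grip_width: 0.0225
time: 29.85
ee_pos: [0.4752, 0.0201, 0.0335]
ee_rot: [[0.996, 0.088, 0.001], [0.088, -0.996, 0.0], [0.001, -0.0, -1.0]]
ft_force: [-3.6, 0.7, 10.0]
grip_width: 0.0224
```

```bash
python3 -m crank '[[0,0,-0.02,0,0,0,-1],[0,0,-0.06,0,0,0,-1],[0,0,-0.1,0,0,0,-1],[0,0,-0.14,0,0,0,-1],[0,0,-0.18,0,0,0,-1]]'
python3 -m crank '[[0,0,-0.04,0,0,0,-1],[0,0,-0.08,0,0,0,-1],[0,0,-0.117,0,0,0,-1],[0,0,-0.117,0,0,0,-1],[0,0,-0.117,0,0,0,-1]]'
python3 -m crank '[[0.004,0.04,0,0,0,0,-1],[0.008,0.08,0,0,0,0,-1],[0.012,0.12,0,0,0,0,-1],[0.016,0.16,0,0,0,0,-1],[0.02,0.2,0,0,0,0,-1]]'
python3 -m crank '[[0.004,0.04,0,0,0,0,-1],[0.008,0.08,0,0,0,0,-1],[0.012,0.12,0,0,0,0,-1],[0.012,0.133,0,0,0,0,-1],[0.012,0.133,0,0,0,0,-1]]'
python3 -m crank '[[0,0,0,0,0,0,-1],[0,0,0,0,0,0,-1],[0,0,0,0,0,0,-1]]'
python3 - <<'E'
from h import *
f=frame('wrist'); cv2.imwrite('pics/w16.png',f['img']); go(.536,-.309,None,.088)
f=frame('side'); cv2.imwrite('pics/s16.png',f['img'])
E
```

```text
time: 30.35
ee_pos: [0.4738, 0.0196, 0.2139]
ee_rot: [[0.996, 0.087, -0.001], [0.087, -0.996, 0.0], [-0.001, -0.0, -1.0]]
ft_force: [1.0, 0.6, -3.8]
grip_width: 0.0221
time: 30.85
ee_pos: [0.4743, 0.02, 0.3294]
ee_rot: [[0.996, 0.087, -0.0], [0.087, -0.996, 0.001], [0.0, -0.001, -1.0]]
ft_force: [0.1, 0.3, -4.9]
grip_width: 0.0226
time: 31.35
ee_pos: [0.5111, -0.1789, 0.3271]
ee_rot: [[0.996, 0.087, -0.004], [0.087, -0.996, 0.001], [-0.004, -0.001, -1.0]]
ft_force: [0.5, 1.3, -2.7]
grip_width: 0.0228
time: 31.85
ee_pos: [0.5346, -0.3105, 0.3261]
ee_rot: [[0.996, 0.084, -0.005], [0.084, -0.996, 0.002], [-0.005, -0.002, -1.0]]
ft_force: [0.2, 0.7, -3.1]
grip_width: 0.0225
time: 32.15
ee_pos: [0.5357, -0.308, 0.3297]
ee_rot: [[0.996, 0.088, 0.0], [0.088, -0.996, 0.0], [0.0, -0.0, -1.0]]
ft_force: [0.2, 0.4, -2.8]
grip_width: 0.0226
pos [ 0.5357 -0.3081  0.3299] tool shift [0.0002 0.001  0.    ] |d| 0.001
turn [-0.     -0.0005  0.0005]
```

View pics/w16.png

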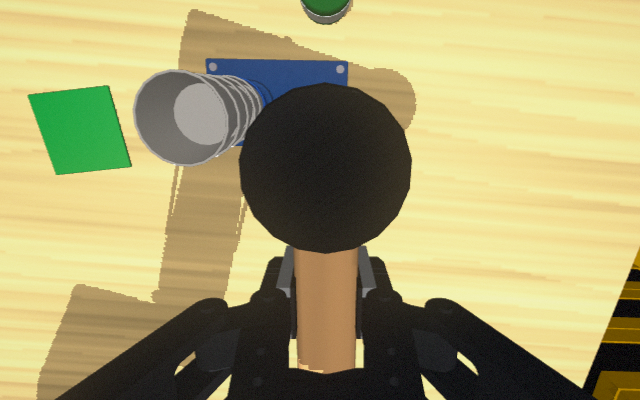

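View pics/s16.png

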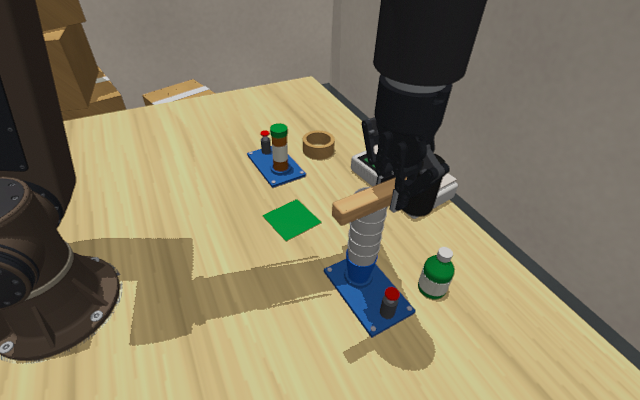

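Run:
```python
from h import *
f=frame('wrist'); print('head',cast(f,325,168,.33-.0335+.084)); print('stack top',cast(f,182,117,.237), cast(f,232,117,.237)[1]-cast(f,134,117,.237)[1])
M=masks(f['img'])
s=frame('side')
for st,ce,m in blobs(masks(s['img'])['red'],15): print(st,ce,ray(s,*ce), cast(s,*ce,.083))
print(proj(s,[.592,-.304,.083]))
```

```text
head [ 0.59302008 -0.30285513  0.3805    ]
stack top [ 0.58669875 -0.20571497  0.237     ] -0.06623624802016892
[261, 131, 8, 5, 36] [264.3, 132.9] [ 0.26435758  0.83428116 -0.53450392] [0.56425512 0.31270919 0.083     ]
[385, 287, 14, 14, 159] [391.7, 293.5] [ 0.45426442  0.42118463 -0.85036596] [ 0.58734862 -0.30847191  0.083     ]
[392.39891598 290.74199009]
```

```bash
python3 -m crank '[[0,0,0.05,0,0,0,-1],[0,0,0.1,0,0,0,-1],[0,0,0.15,0,0,0,-1],[0,0,0.19,0,0,0,-1],[0,0,0.205,0,0,0,-1]]'
python3 -m crank '[[0,0,0,0,0,0,-1],[0,0,0,0,0,0,-1],[0,0,0.005,0,0,0,-1]]'
python3 - <<'E'
from h import *
f=frame('side'); cv2.imwrite('pics/s17.png',cv2.resize(f['img'][150:350,250:500],None,fx=3,fy=3)); print(wpose()[0])
E
```

```text
time: 32.85
ee_pos: [0.5331, -0.3079, 0.12]
ee_rot: [[0.996, 0.087, -0.006], [0.087, -0.996, 0.002], [-0.006, -0.003, -1.0]]
ft_force: [-1.0, 0.4, -3.1]
grip_width: 0.0226
time: 33.15
ee_pos: [0.5375, -0.3096, 0.1221]
ee_rot: [[0.996, 0.088, 0.004], [0.088, -0.996, -0.002], [0.004, 0.002, -1.0]]
ft_force: [0.4, -0.8, -3.1]
grip_width: 0.0228
[ 0.53669492 -0.30923176  0.12064945]
```

View pics/s17.png

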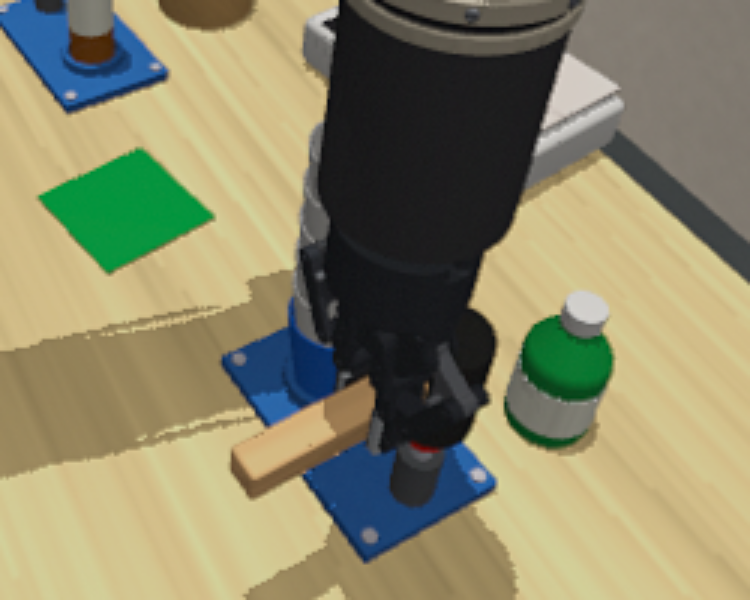

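```bash
python3 -m crank '[[0,0,0.01,0,0,0,-1],[0,0,0.015,0,0,0,-1],[0,0,0.015,0,0,0,-1]]'
python3 -m crank '[[0,0,0.006,0,0,0,-1],[0,0,0.011,0,0,0,-1],[0,0,0.011,0,0,0,-1]]'
```

```text
time: 33.5
ee_pos: [0.5364, -0.3093, 0.1047]
ee_rot: [[0.996, 0.087, 0.001], [0.087, -0.996, -0.001], [0.001, 0.001, -1.0]]
ft_force: [0.4, -0.1, -2.6]
grip_width: 0.0224
time: 33.8
ee_pos: [0.5361, -0.3092, 0.0933]
ee_rot: [[0.996, 0.087, 0.001], [0.087, -0.996, -0.0], [0.001, 0.0, -1.0]]
ft_force: [1.9, -0.8, -1.1]
grip_width: 0.0226
```

Run:
```python
from h import *
f=frame('side'); cv2.imwrite('pics/s18.png',cv2.resize(f['img'][200:340,300:450],None,fx=5,fy=4)); print(wpose()[0],env.get_state()['ft_force'])
```

```text
[ 0.53594561 -0.30911472  0.09328874] [ 1.85061516 -1.0861249   0.20022531]
```

View pics/s18.png

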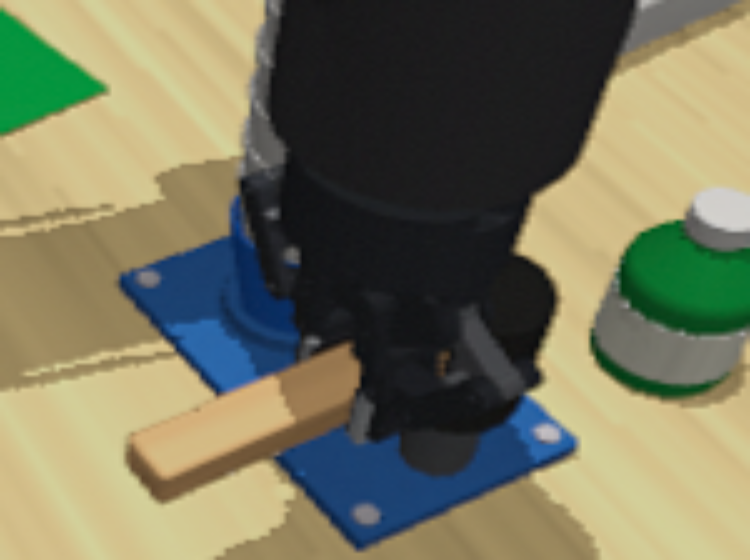

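```bash
python3 -m crank '[[0,0,0.004,0,0,0,-1],[0,0,0.008,0,0,0,-1],[0,0,0.008,0,0,0,-1]]'
python3 - <<'E'
from h import *
print(env.get_state()['ft_force'],env.get_state()['ft_torque'])
f=frame('wrist'); cv2.imwrite('pics/w18.png',f['img'])
E
```

```text
time: 34.15
ee_pos: [0.5342, -0.3097, 0.0897]
ee_rot: [[0.996, 0.088, -0.001], [0.088, -0.996, -0.002], [-0.001, 0.001, -1.0]]
ft_force: [-16.4, 6.0, 36.1]
grip_width: 0.0229
[-16.38797792   6.00808688  36.05566405] [2.54950724 4.95781097 0.32274077]
```

View pics/w18.png

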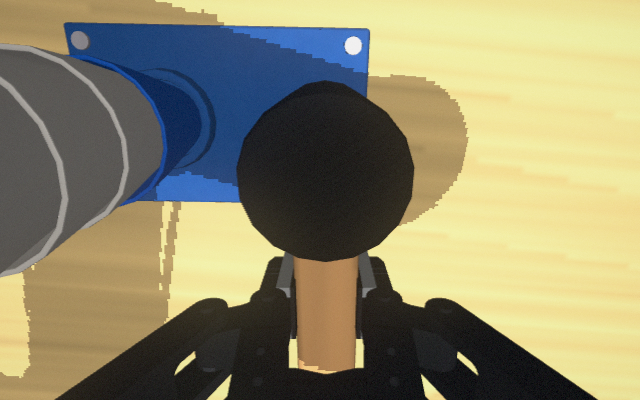

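Force rose to 36 N at TCP 0.090, so the pin has bottomed out. I'll lift clear and check it.

```bash
python3 -m crank '[[0,0,0,0,0,0,-1],[0,0,-0.02,0,0,0,-1],[0,0,-0.06,0,0,0,-1],[0,0,-0.1,0,0,0,-1],[0,0,-0.15,0,0,0,-1]]'
python3 -m crank '[[0,0,-0.05,0,0,0,-1],[0,0,-0.09,0,0,0,-1],[0,0,-0.09,0,0,0,-1],[0,0,-0.09,0,0,0,-1]]'
python3 - <<'E'
from h import *
f=frame('side'); cv2.imwrite('pics/s19.png',cv2.resize(f['img'][150:350,250:500],None,fx=3,fy=3)); print(wpose()[0])
for st,ce,m in blobs(masks(f['img'])['red'],8): print(st,ce)
f=frame('wrist'); cv2.imwrite('pics/w19.png',f['img'])
E
```

```text
time: 34.7
ee_pos: [0.5337, -0.3081, 0.2343]
ee_rot: [[0.996, 0.087, -0.006], [0.087, -0.996, 0.003], [-0.005, -0.003, -1.0]]
ft_force: [2.1, -0.5, -4.2]
grip_width: 0.0225
time: 35.1
ee_pos: [0.5353, -0.3086, 0.3251]
ee_rot: [[0.996, 0.087, -0.0], [0.087, -0.996, 0.001], [-0.0, -0.001, -1.0]]
ft_force: [-1.4, -0.0, -4.3]
grip_width: 0.0226
[ 0.53475056 -0.30837269  0.3235927 ]
[261, 131, 8, 5, 36] [264.3, 132.9]
[383, 292, 15, 14, 158] [390.3, 298.7]
```

View pics/s19.png

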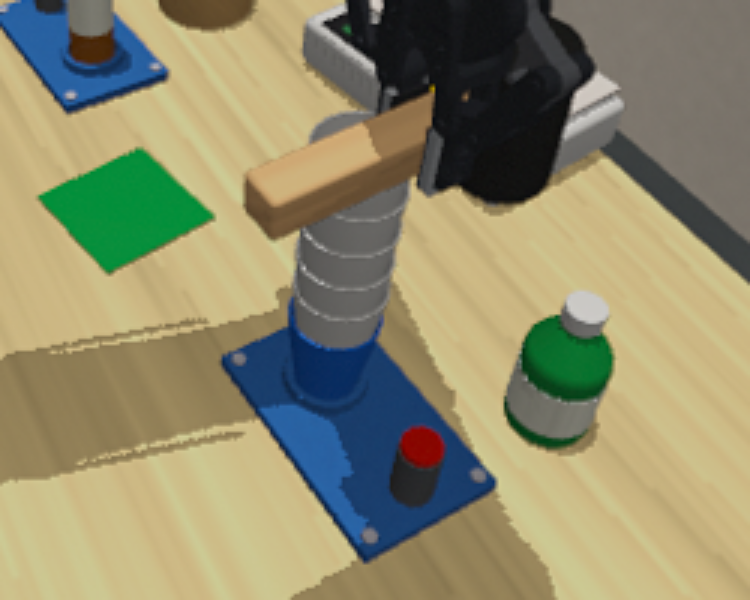

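View pics/w19.png

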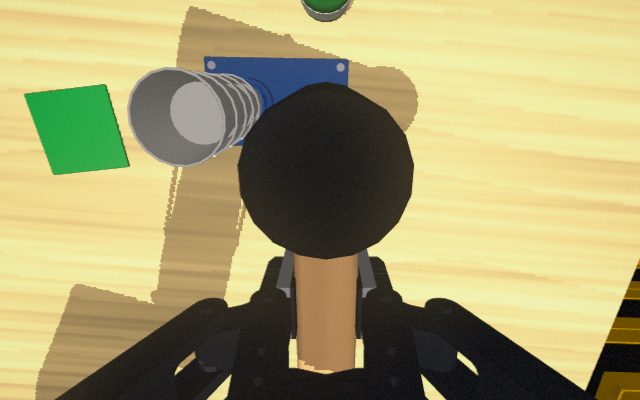

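Run:
```python
from h import *
f=frame('side')
for z in (.083,.067,.063): print(z,proj(f,[.59,-.306,z-.002]))
im=f['img'][280:325,370:415]; cv2.imwrite('pics/z19.png',cv2.resize(im,None,fx=10,fy=10,interpolation=cv2.INTER_CUBIC))
```

```text
0.083 [391.95058033 292.57738183]
0.067 [390.59217797 297.46678854]
0.063 [390.2590459  298.66585755]
```

View pics/z19.png

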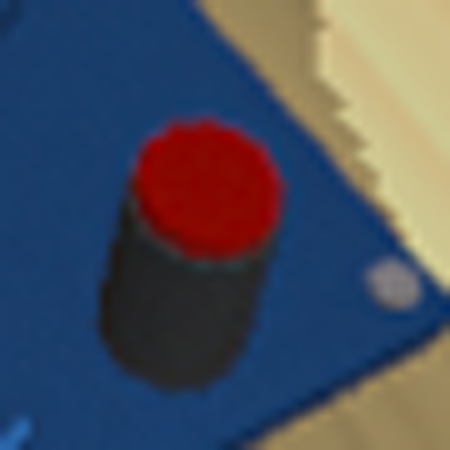

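The pin head now sits on its collar: in the side view its centroid moved from row 293.5 to 298.7, against a predicted 298.7 for fully home. Now I'll take the mallet back to the mat.

```bash
python3 -m crank '[[-0.004,-0.04,0,0,0,0,-1],[-0.008,-0.08,0,0,0,0,-1],[-0.012,-0.12,0,0,0,0,-1],[-0.016,-0.16,0,0,0,0,-1],[-0.02,-0.2,0,0,0,0,-1]]'
python3 -m crank '[[-0.004,-0.04,0,0,0,0,-1],[-0.008,-0.08,0,0,0,0,-1],[-0.012,-0.12,0,0,0,0,-1],[-0.013,-0.1325,0,0,0,0,-1],[-0.013,-0.1325,0,0,0,0,-1]]'
python3 -m crank '[[0,0,0.04,0,0,0,-1],[0,0,0.08,0,0,0,-1],[0,0,0.12,0,0,0,-1],[0,0,0.16,0,0,0,-1],[0,0,0.2,0,0,0,-1]]'
python3 -m crank '[[0,0,0.03,0,0,0,-1],[0,0,0.06,0,0,0,-1],[0,0,0.06,0,0,0,-1],[0,0,0.06,0,0,0,-1]]'
python3 - <<'E'
from h import *
go(.473,.0201,.0335,.087)
f=frame('wrist'); cv2.imwrite('pics/w20.png',f['img'])
f=frame('side'); cv2.imwrite('pics/s20.png',cv2.resize(f['img'][130:330,200:450],None,fx=3,fy=3))
E
```

```text
time: 35.75
ee_pos: [0.4971, -0.1102, 0.3238]
ee_rot: [[0.996, 0.087, -0.003], [0.087, -0.996, -0.0], [-0.003, -0.0, -1.0]]
ft_force: [1.7, 1.3, -2.9]
grip_width: 0.0225
time: 36.25
ee_pos: [0.4731, 0.0207, 0.3244]
ee_rot: [[0.996, 0.09, -0.002], [0.09, -0.996, -0.001], [-0.002, 0.0, -1.0]]
ft_force: [0.7, -0.3, -3.3]
grip_width: 0.0225
time: 36.75
ee_pos: [0.4734, 0.0179, 0.1235]
ee_rot: [[0.996, 0.086, -0.001], [0.086, -0.996, -0.001], [-0.001, 0.001, -1.0]]
ft_force: [-0.1, -0.0, -3.7]
grip_width: 0.0223
time: 37.15
ee_pos: [0.4737, 0.0183, 0.0654]
ee_rot: [[0.996, 0.087, -0.002], [0.087, -0.996, -0.001], [-0.002, 0.001, -1.0]]
ft_force: [0.6, 0.5, -2.7]
grip_width: 0.0224
pos [0.4737 0.0183 0.0654] tool shift [-0.0005 -0.0019  0.0319] |d| 0.032
turn [ 0.0013  0.0021 -0.0002]
```

View pics/w20.png

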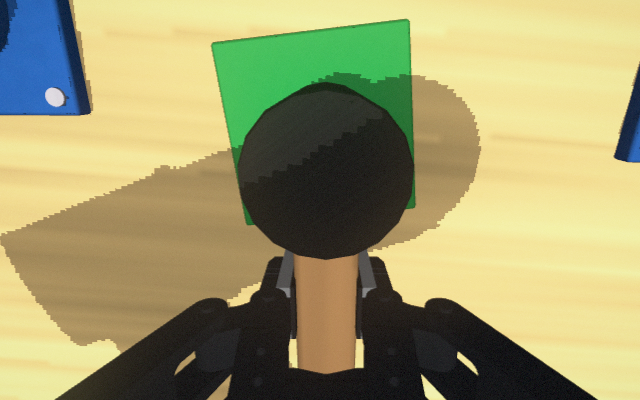

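View pics/s20.png

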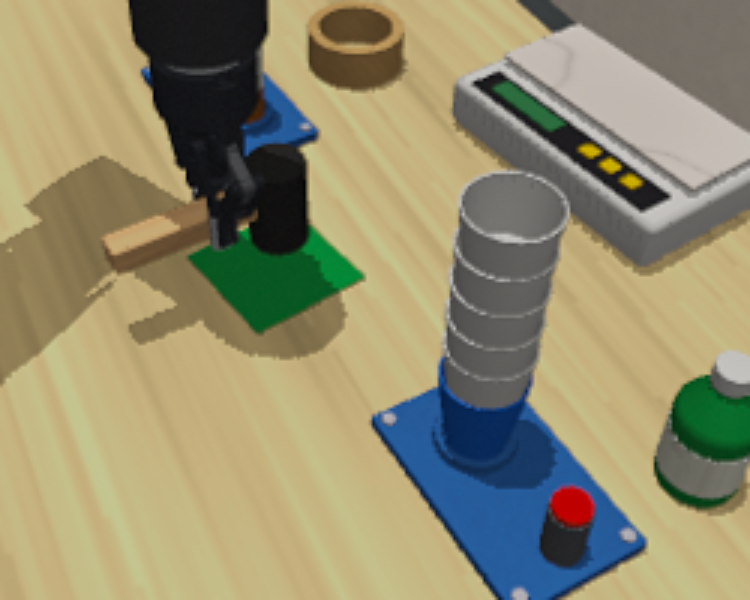

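```bash
python3 -m crank '[[0,-0.002,0.015,0,0,0,-1],[0,-0.002,0.028,0,0,0,-1],[0,-0.002,0.028,0,0,0,-1],[0,-0.002,0.028,0,0,0,-1]]'
python3 -m crank '[[0,0,0.002,0,0,0,-1],[0,0,0.004,0,0,0,-1],[0,0,0.004,0,0,0,-1],[0,0,0.004,0,0,0,-1]]'
```

```text
time: 37.65
ee_pos: [0.4745, 0.0215, 0.0389]
ee_rot: [[0.996, 0.087, 0.002], [0.087, -0.996, 0.001], [0.002, -0.0, -1.0]]
ft_force: [0.2, -0.6, -3.4]
grip_width: 0.0227
time: 38.05
ee_pos: [0.4738, 0.0213, 0.0337]
ee_rot: [[0.996, 0.087, 0.0], [0.087, -0.996, 0.0], [0.0, -0.0, -1.0]]
ft_force: [-0.0, 0.6, -3.7]
grip_width: 0.0226
```

```bash
python3 -m crank '[[0,0,0.0015,0,0,0,-1],[0,0,0.0015,0,0,0,-1],[0,0,0.0015,0,0,0,-1]]'
python3 -m crank '[[0,0,0.001,0,0,0,-1],[0,0,0.001,0,0,0,-1],[0,0,0.001,0,0,0,-1]]'
```

```text
time: 38.35
ee_pos: [0.4739, 0.0214, 0.0323]
ee_rot: [[0.996, 0.087, 0.0], [0.087, -0.996, 0.0], [0.0, -0.0, -1.0]]
ft_force: [-0.8, 0.4, 1.3]
grip_width: 0.0227
time: 38.65
ee_pos: [0.4738, 0.0213, 0.032]
ee_rot: [[0.996, 0.088, 0.001], [0.088, -0.996, 0.0], [0.001, 0.0, -1.0]]
ft_force: [-6.4, -0.1, 12.9]
grip_width: 0.0228
```

Contact made. Release partway first, then fully, and rise.

```bash
python3 -m crank '[[0,0,-0.0005,0,0,0,-0.2],[0,0,-0.0005,0,0,0,0.4],[0,0,-0.0005,0,0,0,1],[0,0,-0.0005,0,0,0,1],[0,0,-0.0005,0,0,0,1]]'
python3 -m crank '[[0,0,-0.02,0,0,0,1],[0,0,-0.05,0,0,0,1],[0,0,-0.1,0,0,0,1],[0,0,-0.15,0,0,0,1],[-0.0,0,-0.2,0,0,0,1]]'
python3 -m crank '[[0,0.05,0,0,0,0,1],[0,0.1,0,0,0,0,1],[0,0.12,0,0,0,0,1],[0,0.12,0,0,0,0,1],[0,0.12,0,0,0,0,1]]'
python3 - <<'E'
from h import *
f=frame('wrist'); cv2.imwrite('pics/w21.png',f['img']); print(wpose()[0])
f=frame('side'); cv2.imwrite('pics/s21.png',f['img'])
E
```

```text
time: 39.15
ee_pos: [0.4737, 0.0213, 0.0315]
ee_rot: [[0.996, 0.087, -0.0], [0.087, -0.996, -0.0], [-0.0, 0.0, -1.0]]
ft_force: [-0.2, -1.0, 0.5]
grip_width: 0.0851
time: 39.65
ee_pos: [0.4732, 0.021, 0.2336]
ee_rot: [[0.996, 0.087, -0.0], [0.087, -0.996, -0.0], [-0.0, 0.0, -1.0]]
ft_force: [2.7, 1.8, 0.3]
grip_width: 0.0854
time: 40.15
ee_pos: [0.4839, -0.0987, 0.2314]
ee_rot: [[0.996, 0.085, -0.0], [0.085, -0.996, 0.0], [-0.0, -0.0, -1.0]]
ft_force: [0.2, -0.4, -0.5]
grip_width: 0.0853
[ 0.48396767 -0.09816576  0.23138741]
```

View pics/w21.png

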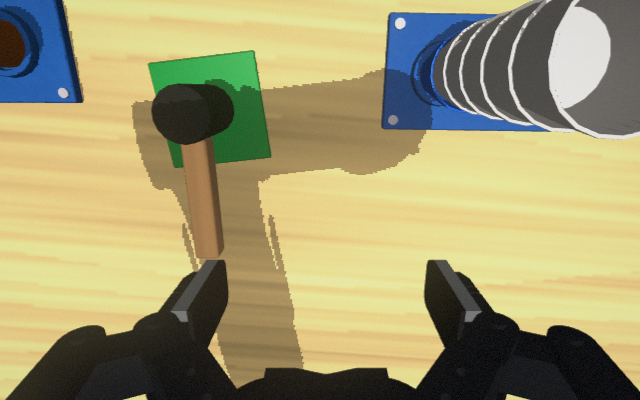

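View pics/s21.png

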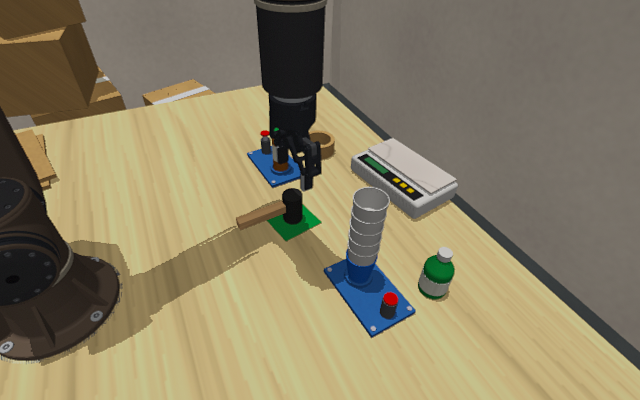

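The mallet stands on the mat, and the stack and the bystanders are undisturbed. One more check of the pin's depth from close by.

```bash
python3 -m crank '[[-0.005,0.04,-0.02,0,0,0,1],[-0.01,0.08,-0.03,0,0,0,1],[-0.015,0.12,-0.03,0,0,0,1],[-0.02,0.16,-0.03,0,0,0,1],[-0.02,0.2,-0.03,0,0,0,1]]'
python3 -m crank '[[0,0.04,0,0,0,0,1],[0,0.08,0,0,0,0,1],[0,0.11,0,0,0,0,1],[0,0.11,0,0,0,0,1],[0,0.11,0,0,0,0,1]]'
python3 -m crank '[[0,0,0,0,0,0,1],[0,0,0,0,0,0,1],[0,0,0,0,0,0,1]]'
python3 - <<'E'
from h import *
f=frame('wrist'); cv2.imwrite('pics/w22.png',f['img']); print(wpose()[0])
C=[];D=[]
for n in ('wrist','side','top'):
    g=f if n=='wrist' else frame(n)
    for st,ce,m in blobs(masks(g['img'])['red'],30):
        X=cast(g,*ce,.063); print(n,st,ce,X.round(4))
E
```

```text
time: 40.75
ee_pos: [0.4817, -0.2998, 0.262]
ee_rot: [[0.996, 0.089, 0.001], [0.089, -0.996, -0.0], [0.001, 0.0, -1.0]]
ft_force: [1.3, -0.2, 0.5]
grip_width: 0.0854
time: 41.25
ee_pos: [0.4915, -0.4084, 0.2608]
ee_rot: [[0.996, 0.087, -0.001], [0.087, -0.996, 0.001], [-0.001, -0.001, -1.0]]
ft_force: [-0.2, 0.4, -0.5]
grip_width: 0.0856
time: 41.55
ee_pos: [0.4916, -0.4079, 0.2621]
ee_rot: [[0.996, 0.088, 0.001], [0.088, -0.996, -0.0], [0.001, 0.0, -1.0]]
ft_force: [0.4, -0.5, -0.6]
grip_width: 0.0855
[ 0.49149013 -0.4080544   0.26210319]
wrist [210, 38, 31, 32, 753] [225.3, 53.3] [ 0.5919 -0.3052  0.063 ]
side [261, 131, 8, 5, 35] [264.4, 132.9] [0.5744 0.3438 0.063 ]
side [383, 292, 15, 14, 158] [390.3, 298.7] [ 0.589  -0.3071  0.063 ]
top [437, 184, 10, 9, 74] [441.6, 187.8] [ 0.5905 -0.304   0.063 ]
top [190, 196, 11, 10, 90] [194.9, 200.7] [0.5678 0.3246 0.063 ]
```

View pics/w22.png

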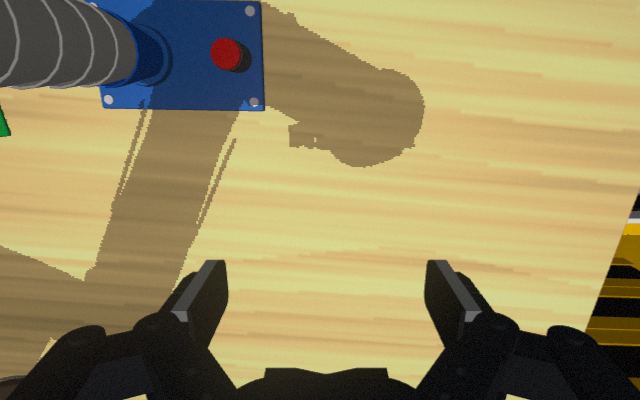

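At the fully-home height (0.063), the three cameras agree on the pin's position to about 3 mm, and in the wrist view the red head at (225,53) sits on its collar. Handing in.

Run:
```python
from h import *
s=env.get_state(); print(s['time'],np.abs(s['joint_velocities']).max()); print(env.hand_in())
```

```text
41.7 0.005253374436355368
the job is handed in; nothing more can be done
None
```

I nested all five white cups in the blue cup on the right stand and pressed that stand's pin home with the mallet. Then I stood the mallet back on the green mat, let go, and handed in at 41.7 s. No verdict was reported.

**Cups:** the last pictures show the stack upright and evenly spaced. Its top rim was at about (0.587, -0.206), within about 2 mm of the blue cup's axis. The wrist and top cameras differed by up to 9 mm on the loose cups, so I re-measured each one up close before gripping it.

**Pin:** the pressing force peaked at about 36 N with the pin at its stop. Afterwards three cameras agreed to within about 3 mm on a fully-down head, and the red head sat on its collar. One check was less clear: the head's shift in the side view suggests about 17 mm of travel, against 20 mm for fully home (16 mm is required).

**Mallet and the rest:** the mallet looks upright and at rest near the mat's centre, judged from pictures and not re-measured after release. In the pictures the left pin is still up, and the bottle and tape roll look unmoved. The jar looked unmoved too, though the gripper partly hid it in the last side picture.

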